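# Load a flat battery pack into its charging cradle

### The arm

A 6-joint arm with a two-finger parallel gripper is mounted at the origin on a cart in front of the work surface, level with it; the furniture and walls round the work are solid. World frame = base frame: x ahead of the robot, y to its left, z up, the work surface at z = 0. Lengths are in m, angles in rad, forces in N, time in s.
With the tool pointing down it reaches from about 0.375 to 0.975 m from the base axis. Payload 3.8 kg.
Tool frame: the origin (TCP) lies midway between the tips of the shut fingers; the grasp point (between the pads) lies 19 mm behind it; z points along the fingers, y is the direction in which the jaws open and shut (so a half turn about z gives the same grasp; the last joint's range is limited). The gripper opens to 85 mm and grips with 20 to 120 N. Pads are 22 mm wide; open, the fingers measure 114 mm over their backs; the gripper's body (76 mm by 85 mm) begins 54 mm behind the grasp point. The pads swing forward as they close: fully open they stand 13 mm farther back than shut.
Start: joints at [1.152, 0.264, 1.604, -0, 1.274, -0.037], TCP at [0.251, 0.626, 0.194] pointing down, gripper open.
Joint ranges: [-2.63, 2.63], [-0.94, 2.18], [0.31, 2.57], [-1.31, 4.45], [0, 2.66], [-2.55, 2.55]. Speed limits (rad/s): [2.57, 2.57, 3.14, 3.14, 3.14, 3.14].

### API

Orientations are given as a rotation vector (axis times angle).
In Python, from workcell import bot gives the robot as it stands. The module is installed in compiled form; this text tells all that it offers.
- The arm moves only by the tool play_rows, never from a script. Its argument "series" is a list of rows, each an object with "translation": the shift along the tool's x, y, z in m, a list of three; "spin": the turn about the tool's z in units of 5 degrees (1.0 is 5 degrees). In form: [{"translation": [dx, dy, dz], "spin": spin}, ...]. A call has 1 to 5 rows; each row shifts and turns the commanded pose from where the row before left it, along the tool's axes as they then stand; what a row does not reach is not made up. A row lasts 1/10 s, in which the tool goes at most 50 mm and 8.59 degrees, less where a joint would pass 70% of its speed; a pose out of reach is approached as far as the arm can. A call is refused whole if a number of a shift passes 0.05 or a number of a turn 1, either way. A call with a gripper value outside its range is refused whole. "jaw" is the gripper's target within -1 to 1 (fully open at 1, half-way at 0, shut at -1), set as the call begins (left out, the last holds). The fingers move at their own pace and stop on an object; "force" is the grip in N (left out, the last holds). Time passes only in rows, so rows that do not move let the fingers close. It gives the time, the measured TCP pose, the force and the opening at its end, in the units of the state.
- bot.read_state(): the state, without advancing time (a new reading comes with each control period).
- bot.read_camera(name): name is "scene" or "top" or "wrist"; returns the picture (480x640x3 uint8, blue, green, red); there is no depth.
- bot.get_calibration(name): a dict with "fov_y" (degrees; the focal length in pixels is half the picture's height over the tangent of half this angle, whatever the lens; pixels are square), "cx", "cy" (the principal point, pixels), "R" (3x3) and "t" (3): a world point X has camera coordinates R X + t. Camera axes: x right, y down, z forward; pixel columns grow to the right and rows downward; lengths in m; the calibration is good to about 2 mm. A picture is of the moment at which its call begins: read the wrist's pose just before it. get_calibration takes no time and is no camera call; for the wrist camera it gives the pose at the moment of the call.
- bot.finish_job(): hands the job in, once; it reports no verdict.
The state is a dict: "time": time; "q": joint angles; "joint_vel": joint speeds; "joint_torque": joint torques, N m; "tool_pos": TCP position; "tcp_rot": TCP orientation; "wrist_force": force on the tool from outside, world axes, zero at the start; "torque": the same for the moment, N m; "width": opening from 0.0 (shut) to 1.0 (fully open).
Only numpy, scipy, OpenCV 4.12 (cv2) and the standard library are available. Lean on these libraries where they do the work, as an engineer would, in place of code of your own. Each camera call takes 0.05 s, during which the arm holds its last target. There are 200 camera calls.

### The job

Put the flat battery pack on charge: lay it flat on the loading deck of the charging cradle with its contact end towards the bay and let go of it there. Then push it from behind, forward over the raised lip and in under the two hooks against the sprung contacts, until its tail drops behind the lip, and press it down until it lies flat on the floor of the bay, held by the lip. Work gently: do not force the battery or the cradle, and leave the other things on the bench where they are.

Things in the scene. Friction and masses are not known exactly. Their poses are not given: they have to be found in the camera images.
- battery_centre (a point): Centre (half-way up) of the loose flat battery pack: a grey plastic slab 56 mm long (its x), 40 mm wide (its y), 10 mm thick (its z, up), 75 g, with a plain label on top. +x points to its contact end (three brass pads at the edge); three thumb ribs mark the tail, -x. It starts lying flat on the mat, whose top is at z = 2 mm, and is best gripped across its 40 mm width.
- battery_nose (a point): Middle of the end face of the battery's contact end, 28 mm from its centre along its +x, half-way up.
- cradle: Black charging cradle, fixed to the bench, 158 mm long (x), 66 mm wide (y). Origin at bench height (z = 0) under its middle; x is the direction in which the battery is pushed in, z up. In its frame along x: deck from -84 to -14 mm, ramp to -8, lip -8 to -4, bay from there on, back wall at 64. All x, y and heights given for its parts are in this frame.
- deck (a point): Middle of the flat loading deck's top, at x = -49 mm, y = 0, 11.5 mm high; the deck is 70 mm long, 66 mm wide and open at the sides and front.
- lip (a point): Middle of the lip's flat top, at x = -6 mm, y = 0, 14 mm high, 66 mm across: 2.5 mm above the deck, a 6 mm long ramp on that side; 6 mm above the bay floor, upright back face at x = -4 mm. The sides are open up to x = 2 mm. Push the battery low on its end face: pushed at its top edge, the tail is held down, the nose does not tip into the bay and jams at the hooks.
- bay (a point): Point on the bay floor under the centre of a battery that is fully home: x = 24 mm, y = 0, 8 mm high (the battery's centre is then 13 mm, its top 18 mm high). Cheeks 22 mm high stand 43 mm apart from x = 13 mm on, flared towards the lip to about 54 mm at x = 2 mm. Two hooks over the far corners, from x = 47 mm on (sloping front edge from 40), leave 13 mm of height: the nose goes in below them.
- contact_face (a point): Middle of the face of the sprung contact block (20 mm wide, 7 mm high) at rest: x = 48 mm, 52 mm from the lip's back face; the battery is 56 mm long. It yields 7 mm in +x, 3 N at first to 9 N at the end, then is solid. The tail clears the lip at about 4.5 mm (7 N). Let go sooner, the battery is pushed back on to the lip. Pinched, the tail may need stroking down before letting go.
- tip_tin: Small round metal tin, 41 mm across and 18 mm high, on the bench right of the mat; leave it alone. Origin at the middle of its underside.
- tweezers: Black tweezers, 123 mm long, lying at the front edge of the mat; leave alone. Origin in the middle of the underside.
- flux_pen: White pen with a green cap, 115 mm long, lying between the board holder and the parts bins; leave alone. Origin in the middle of the underside.
- syringe: White tube with a green end, 90 mm long, lying on the bench right of the mat; leave alone. Origin in the middle of the underside.
- solder_reel_1: Standing reel of solder, 56 mm across, 58 mm high, behind the iron stand; leave alone. Origin at the middle of its underside.
- cutters_a: Side cutters with orange grips, 126 mm long, lying at the front right; leave alone. Origin in the middle of the underside.

How it is judged:
By the outcome, as a careful person would: the job done as asked, in the order asked, and still so for the second after the job is handed in, with the robot touching nothing.
It also fails if it takes over 72 s, if anything falls off the work surface, if the arm or the gripper's body presses on something with over 40 N, if the wrist force passes 120 N, or if a joint passes its speed limit or range.

## Working session

There is one attempt and no reset: what is moved stays moved. The work goes in short steps, Python scripts to look and compute and a tool call to move; the robot and the scene stay as the last step left them, time stands still between calls to the robot, and variables do not carry over. Pictures are saved under pics/ and viewed, about 8 in all and at most 12, crops included, and the job is handed in when it is done.

Besides the shell and the picture viewer there is one more tool, called after "Request:" in YAML: its name, and indented under it one key for each argument. play_rows: Moves the arm, as the interface text tells. Its arguments: {"type":"object","properties":{"series":{"type":"array","items":{"type":"object","properties":{"translation":{"type":"array","items":{"type":"number"}},"spin":{"type":"number"}}}},"jaw":{"type":"number"},"force":{"type":"number"}},"required":["series"]}

```bash
mkdir -p pics; cat > h.py <<'E'
import numpy as np,cv2
from workcell import bot
def ray(n,u,v,z,c=None):
    c=c or bot.get_calibration(n)
    f=240/np.tan(np.radians(c['fov_y'])/2)
    R=np.array(c['R']);t=np.array(c['t'])
    d=R.T@np.array([(u-c['cx'])/f,(v-c['cy'])/f,1]);o=-R.T@t
    return o+d*(z-o[2])/d[2]
def proj(n,X,c=None):
    c=c or bot.get_calibration(n)
    f=240/np.tan(np.radians(c['fov_y'])/2)
    p=np.array(c['R'])@np.array(X)+np.array(c['t'])
    return np.array([c['cx']+f*p[0]/p[2],c['cy']+f*p[1]/p[2]])
E
python3 - <<'E'
from h import *
s=bot.read_state();print(s)
for n in('top','scene','wrist'):
    cv2.imwrite(f'pics/{n}0.png',bot.read_camera(n));c=bot.get_calibration(n);print(n,c['fov_y'],-np.array(c['R']).T@c['t'])
E
```

```text
{'time': 0.0, 'q': array([ 1.15209994e+00,  2.64740646e-01,  1.60538973e+00, -1.26607085e-05,
        1.27369071e+00, -3.69152725e-02]), 'joint_vel': array([ 1.16463372e-03, -1.84777263e-04,  7.96726185e-04,  3.76673447e-05,
        4.01714980e-05, -1.05697635e-04]), 'joint_torque': array([-1.67956860e-03, -5.15107548e+01, -3.67316723e+01, -2.39477959e-04,
        1.27787265e-02, -2.42184410e-05]), 'tool_pos': array([0.25117018, 0.6256475 , 0.19296205]), 'tcp_rot': array([-0.59596556, -3.08404442,  0.00341373]), 'wrist_force': array([0.25671219, 0.23782024, 0.49649182]), 'torque': array([ 0.03273914, -0.04332799,  0.02730047]), 'width': 1.001608631971275}
top 53.80705231904622 [0.45126755 0.06090378 0.93469582]
scene 48.204375818481346 [-0.04164142 -0.51404068  0.55053048]
wrist 68.2542551060407 [0.1828737  0.65240952 0.37265792]
```

View pics/top0.png

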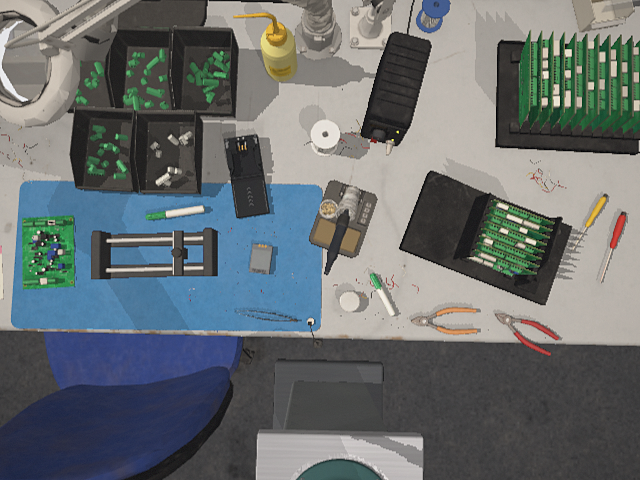

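The top view shows the battery at about (260,257) and the cradle at about (247,175), with the contacts on its far end (243,145). Next I'll zoom in on both.

```bash
python3 - <<'E'
from h import *
a=cv2.imread('pics/top0.png')
A=cv2.resize(a[130:220,215:290],None,fx=5.2,fy=5.2,interpolation=cv2.INTER_CUBIC)
B=cv2.resize(a[237:280,243:283],None,fx=9,fy=9,interpolation=cv2.INTER_CUBIC)
o=np.zeros((480,800,3),np.uint8);o[:A.shape[0],:A.shape[1]]=A[:480];o[:B.shape[0],400:400+B.shape[1]]=B
cv2.imwrite('pics/crop1.png',o)
for u,v,z in((260,257,.012),(241,141,.01),(253,211,.0115)):print(ray('top',u,v,z),proj('scene',ray('top',u,v,z)),proj('wrist',ray('top',u,v,z)))
E
```

```text
[0.48442692 0.16354281 0.012     ] [265.18187104 243.27955993] [ 76.43816935 490.08946079]
[0.71445329 0.20985716 0.01      ] [333.81036321 198.10009488] [188.57766211 586.07606401]
[0.57435855 0.18056728 0.0115    ] [294.92037094 224.01900354] [122.62361258 530.69836131]
```

View pics/crop1.png

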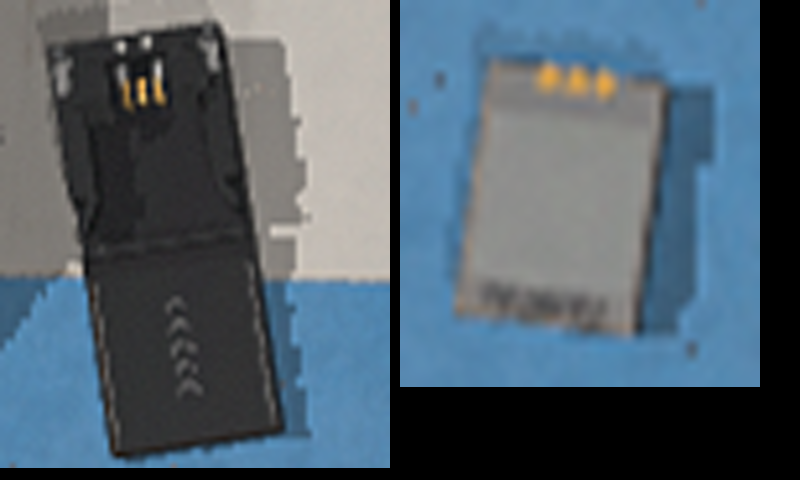

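View pics/scene0.png

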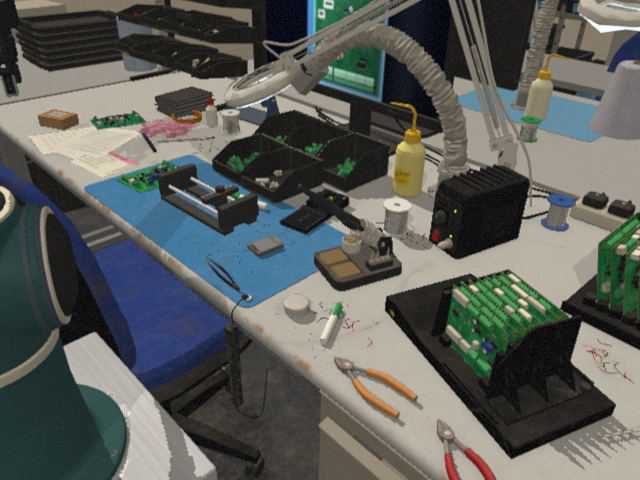

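Battery: contact pads face away from the robot, with corners at crop (490,60), (663,80), (635,335), (455,315). Cradle: near deck corners at (115,457) and (283,432), contacts far. In the scene view the board holder and the iron stand (about 357,255) are the neighbours.

```bash
python3 - <<'E'
from h import *
def b(u,v):return ray('top',243+(u-400+.5)/9-.5,237+(v+.5)/9-.5,.012)
def c(u,v,z):return ray('top',215+(u+.5)/5.2-.5,130+(v+.5)/5.2-.5,z)
P=[b(*p) for p in((490,60),(663,80),(635,335),(455,315))]
print('bat',np.mean(P,0),[np.linalg.norm(P[i]-P[i-1]).round(4) for i in range(4)])
d=P[0]+P[1]-P[2]-P[3];print(np.degrees(np.arctan2(d[1],d[0])))
NL,NR=c(115,457,.0115),c(283,432,.0115)
LL,LR=c(85,250,.014),c(255,234,.014)
FL,FR=c(48,45,.022),c(218,25,.022)
print(NL,NR,LL,LR,FL,FR,sep='\n')
for A,B in((NL,LL),(NR,LR),(NL,FL),(NR,FR),(LL,FL),(LR,FR)):e=B-A;print(np.degrees(np.arctan2(e[1],e[0])),np.linalg.norm(e[:2]))
for A,B in((NL,NR),(LL,LR),(FL,FR)):e=A-B;print('w',np.degrees(np.arctan2(e[1],e[0]))-90,np.linalg.norm(e[:2]))
# deck chevron colors; brass: contacts
a=cv2.imread('pics/top0.png');h=cv2.cvtColor(a,cv2.COLOR_BGR2HSV)
for y0,y1,x0,x1,z in((135,160,230,260,.0145),(237,252,250,280,.012)):
    m=cv2.inRange(h[y0:y1,x0:x1],(10,120,110),(35,255,255));v,u=np.nonzero(m);print(len(u),ray('top',u.mean()+x0,v.mean()+y0,z))
s=bot.read_state();from scipy.spatial.transform import Rotation as R
print(R.from_rotvec(s['tcp_rot']).as_matrix().round(4))
E
```

```text
bat [0.48160429 0.16262087 0.012     ] [np.float64(0.0555), np.float64(0.0378), np.float64(0.0554), np.float64(0.0391)]
-4.9907569672675125
[0.56069583 0.2119677  0.0115    ]
[0.57189275 0.14903812 0.0115    ]
[0.6390029  0.22606964 0.014     ]
[0.64694787 0.16199893 0.014     ]
[0.71558566 0.24183784 0.022     ]
[0.72518356 0.1779467  0.022     ]
10.208697701347866 0.0795667114528683
9.797435026433794 0.07616596667405717
10.915355881227958 0.15774372808212117
10.679778892242334 0.15599288259781216
11.634464136097186 0.07818922642836525
11.521468447989873 0.07984456249318388
w 10.088927905235238 0.06391793897190247
w 7.068779093090001 0.06456142818833692
w 8.543249471192098 0.06460803041308676
16 [0.70036585 0.20578368 0.0145    ]
11 [0.50670883 0.15920409 0.012     ]
[[-9.280e-01  3.725e-01 -7.000e-04]
 [ 3.725e-01  9.280e-01 -1.700e-03]
 [ 0.000e+00 -1.800e-03 -1.000e+00]]
```

Request:
play_rows:
  series:
    - {"translation":[-0.03,-0.03,0]}
    - {"translation":[-0.03,-0.03,0]}
    - {"translation":[-0.03,-0.03,0]}
    - {"translation":[-0.03,-0.03,0]}
    - {"translation":[-0.03,-0.03,0]}
  jaw: 0.4

```text
invalid input
```

Request:
play_rows:
  series:
    - {"translation":[-0.03,-0.03,0]}
    - {"translation":[-0.03,-0.03,0]}
    - {"translation":[-0.03,-0.03,0]}
    - {"translation":[-0.03,-0.03,0]}
    - {"translation":[-0.03,-0.03,0]}

```text
invalid input
```

Request:
play_rows:
  series:
    - {"translation":[-0.03,-0.03,0]}
    - {"translation":[-0.03,-0.02,0]}
    - {"translation":[0,0,0],"spin":-1}
    - {"translation":[0,0,0],"spin":-1}
    - {"translation":[0,0,0],"spin":-1}

```text
invalid input
```

Request:
play_rows:
  series:
    - {"translation":[0,0,0],"spin":-0.4}
    - {"translation":[0,0,0]}
    - {"translation":[0,0,0]}

```text
invalid input
```

```bash
python3 - <<'E'
from h import *
c=bot.get_calibration('wrist');cv2.imwrite('pics/w1.png',bot.read_camera('wrist'))
import pickle;pickle.dump(c,open('w1.pkl','wb'))
s=bot.read_state();print(s['time'],s['tool_pos'],s['tcp_rot'],s['width'],s['wrist_force'],s['q'])
E
```

```text
0.2 [0.2512697  0.62591246 0.19339866] [-5.95963677e-01 -3.08420673e+00  2.29500623e-03] 1.0028152968552044 [ 0.55447941 -0.55168728 -0.36457438] [ 1.15212087e+00  2.64491389e-01  1.60489222e+00 -5.34803973e-06
  1.27370781e+00 -3.69172756e-02]
```

View pics/w1.png

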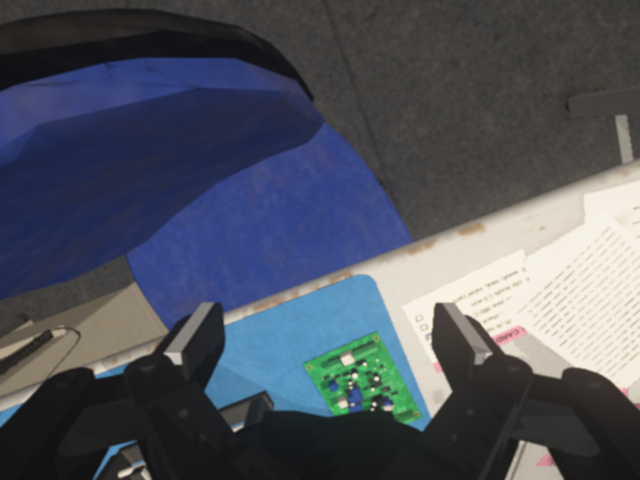

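The moves were refused, probably because every row needs a spin; the arm hasn't moved. The wrist camera looks to the tool's +x side, with the fingers along the bottom of the picture.

Request:
play_rows:
  series:
    - {"translation":[-0.03,-0.03,0.0],"spin":0.0}
    - {"translation":[-0.03,-0.03,0.0],"spin":0.0}
    - {"translation":[-0.03,-0.03,0.0],"spin":0.0}
    - {"translation":[-0.03,-0.03,0.0],"spin":0.0}
    - {"translation":[-0.03,-0.03,0.0],"spin":0.0}
  jaw: 0.4
  force: 30

```text
time: 0.7
tool_pos: [0.3351, 0.4296, 0.1941]
tcp_rot: [0.595, 3.085, -0.0]
wrist_force: [-0.2, -0.6, 0.2]
width: 0.701
```

Request:
play_rows:
  series:
    - {"translation":[-0.038,-0.02,0.0],"spin":0.0}
    - {"translation":[-0.038,-0.02,0.0],"spin":0.0}
    - {"translation":[-0.038,-0.02,0.0],"spin":0.0}
    - {"translation":[-0.038,-0.02,0.0],"spin":0.0}
    - {"translation":[-0.038,-0.02,0.0],"spin":0.0}

```text
time: 1.2
tool_pos: [0.4746, 0.2662, 0.1943]
tcp_rot: [0.596, 3.084, 0.0]
wrist_force: [-0.9, 0.1, 0.6]
width: 0.7
```

Request:
play_rows:
  series:
    - {"translation":[-0.038,-0.02,0.0],"spin":0.0}
    - {"translation":[-0.038,-0.02,0.0],"spin":0.0}
    - {"translation":[-0.038,-0.02,0.0],"spin":0.0}
    - {"translation":[0.0,0.0,0.0],"spin":-1.0}
    - {"translation":[0.0,0.0,0.0],"spin":-1.0}

```text
time: 1.7
tool_pos: [0.558, 0.1679, 0.1939]
tcp_rot: [-0.324, -3.124, 0.0]
wrist_force: [-0.4, 0.4, 0.6]
width: 0.702
```

Request:
play_rows:
  series:
    - {"translation":[0.0,0.0,0.0],"spin":-1.0}
    - {"translation":[0.0,0.0,0.0],"spin":-0.4}
    - {"translation":[0.0,0.0,0.0],"spin":0.0}

```text
time: 2.0
tool_pos: [0.5571, 0.1694, 0.194]
tcp_rot: [-0.134, -3.138, 0.0]
wrist_force: [-1.1, 0.5, 0.2]
width: 0.697
```

```bash
cat > look.py <<'E'
from h import *
import sys,pickle
n=sys.argv[1];k=sys.argv[2]
c=bot.get_calibration(n);cv2.imwrite(f'pics/{k}.png',bot.read_camera(n));pickle.dump(c,open(k+'.pkl','wb'))
s=bot.read_state();print(s['time'],s['tool_pos'],s['tcp_rot'],s['width'],s['wrist_force'])
E
python3 look.py wrist w2; python3 look.py top t2
python3 - <<'E'
import pickle
from h import *
c=pickle.load(open('w2.pkl','rb'))
for p in((.4816,.1626,.012),(.5663,.1805,.0115)):print(proj('wrist',p,c))
E
```

```text
2.05 [0.55711424 0.16944233 0.1940099 ] [-1.35061607e-01 -3.13821749e+00  2.31451169e-04] 0.6989189004747763 [ 0.38534278  0.53060125 -1.45106395]
2.1 [0.55715238 0.16950772 0.19408902] [-1.35183284e-01 -3.13833387e+00  1.19754419e-04] 0.6983237238257007 [ 0.24646057  0.2264532  -0.4492921 ]
[315.36114333 132.43900669]
[340.2166063  215.31829245]
```

View pics/w2.png

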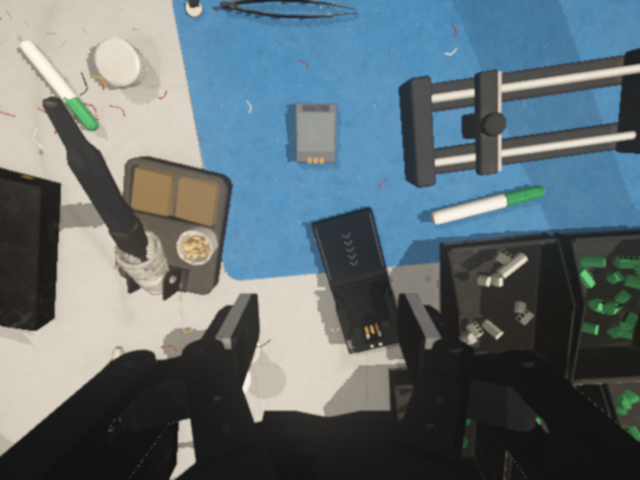

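The wrist view shows the battery at (295-337,103-163) and the cradle from (313,222)/(372,208) to (350,352)/(398,342). The projection of the top-view battery position lands at (315,132), so the two views agree. Now refining both by masks.

```bash
python3 - <<'E'
from h import *
import pickle
c=pickle.load(open('w2.pkl','rb'))
a=cv2.imread('pics/w2.png');h=cv2.cvtColor(a,cv2.COLOR_BGR2HSV)
# battery: non-blue, bright-ish
def rect(m,z,x0,y0,tag):
    m=cv2.morphologyEx(m,cv2.MORPH_OPEN,np.ones((3,3)))
    k=max(cv2.findContours(m,cv2.RETR_EXTERNAL,cv2.CHAIN_APPROX_NONE)[0],key=cv2.contourArea)
    b=cv2.boxPoints(cv2.minAreaRect(k))+[x0,y0]
    P=np.array([ray('wrist',u,v,z,c) for u,v in b]);print(tag,b.round(1).tolist(),'\n',P.round(4).tolist(),'c',P.mean(0).round(4),[np.linalg.norm(P[i]-P[i-1]).round(4) for i in range(4)])
    for i in range(4):
        d=P[i]-P[i-1];print(' ang',np.degrees(np.arctan2(d[1],d[0])).round(2))
x0,y0=285,90
s=h[90:180,285:350];rect(cv2.inRange(s,(0,0,75),(180,90,255)),.012,x0,y0,'bat')
# brass pads / contacts
for (ya,yb,xa,xb,z) in((150,168,300,330,.012),(318,345,355,390,.0145)):
    m=cv2.inRange(h[ya:yb,xa:xb],(10,110,110),(35,255,255));v,u=np.nonzero(m);print('brass',len(u),u.mean()+xa,v.mean()+ya,ray('wrist',u.mean()+xa,v.mean()+ya,z,c))
# cradle edges: fit lines on dark/bright transitions per row
g=h[:,:,2].astype(float)
print('deck rows:')
for y in (225,235,245,255,265): print(y,g[y,305:385].astype(int).tolist())
A=cv2.resize(a[195:360,300:410],None,fx=3.6,fy=3.6,interpolation=cv2.INTER_CUBIC)
A=cv2.convertScaleAbs(A,alpha=2.0,beta=0)
cv2.imwrite('pics/crop2.png',A)
E
```

```text
bat [[295.0, 162.0], [295.0, 103.0], [336.0, 103.0], [336.0, 162.0]] 
 [[0.508, 0.1396, 0.012], [0.4532, 0.1458, 0.012], [0.4566, 0.1848, 0.012], [0.5115, 0.1804, 0.012]] c [0.4823 0.1627 0.012 ] [np.float64(0.041), np.float64(0.0551), np.float64(0.0391), np.float64(0.0551)]
 ang -94.94
 ang 173.53
 ang 85.06
 ang -4.55
brass 33 315.09090909090907 159.63636363636363 [0.50739833 0.15983656 0.012     ]
brass 65 370.61538461538464 329.26153846153846 [0.70174683 0.20501643 0.0145    ]
deck rows:
225 [147, 134, 131, 131, 130, 122, 101, 75, 61, 59, 58, 58, 59, 57, 60, 59, 59, 58, 58, 57, 59, 58, 57, 59, 57, 57, 57, 58, 57, 57, 57, 57, 55, 56, 57, 55, 56, 55, 56, 57, 57, 56, 54, 55, 55, 54, 55, 54, 55, 55, 55, 55, 53, 55, 53, 55, 54, 55, 54, 55, 56, 54, 54, 54, 55, 56, 65, 77, 73, 67, 96, 145, 174, 185, 188, 188, 189, 188, 187, 184]
235 [179, 156, 136, 130, 130, 128, 129, 129, 121, 96, 74, 72, 80, 73, 62, 58, 59, 57, 57, 57, 56, 57, 56, 56, 55, 55, 56, 55, 56, 56, 55, 55, 54, 56, 54, 56, 62, 73, 79, 74, 66, 64, 72, 80, 75, 60, 55, 53, 53, 53, 53, 53, 54, 52, 51, 52, 53, 53, 53, 53, 54, 52, 
[... 404 characters left out ...]
 175, 182, 185]
255 [185, 186, 185, 185, 183, 184, 185, 185, 172, 150, 133, 129, 130, 129, 119, 93, 70, 71, 79, 71, 59, 56, 55, 56, 54, 54, 55, 53, 53, 53, 53, 54, 52, 52, 52, 52, 50, 51, 52, 52, 52, 53, 58, 66, 65, 59, 53, 56, 69, 78, 70, 56, 51, 49, 50, 49, 49, 48, 48, 49, 48, 48, 49, 48, 48, 49, 47, 48, 49, 48, 48, 48, 47, 53, 64, 70, 64, 78, 123, 161]
265 [184, 184, 186, 186, 184, 186, 186, 187, 184, 173, 156, 142, 131, 127, 126, 126, 125, 117, 93, 71, 70, 75, 69, 59, 54, 55, 54, 53, 53, 54, 53, 52, 51, 52, 53, 52, 51, 51, 51, 52, 49, 50, 50, 50, 49, 50, 53, 61, 69, 67, 61, 52, 48, 48, 47, 48, 46, 46, 48, 47, 46, 46, 47, 47, 46, 47, 48, 46, 46, 47, 47, 47, 47, 48, 46, 47, 55, 66, 59, 59]
```

View pics/crop2.png

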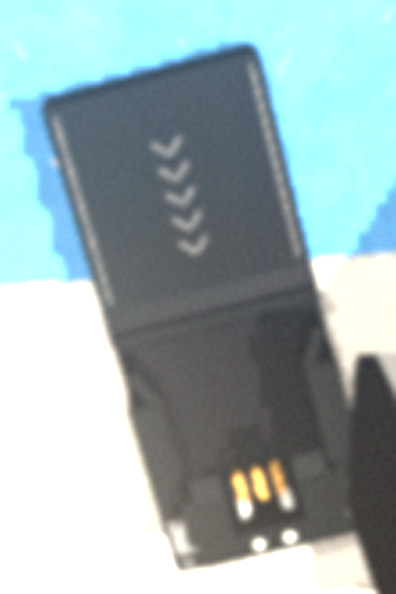

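```bash
python3 - <<'E'
from h import *
import pickle
c=pickle.load(open('w2.pkl','rb'))
w=lambda u,v,z:ray('wrist',u,v,z,c)
cr=lambda u,v,z:w(300+(u+.5)/3.6-.5,195+(v+.5)/3.6-.5,z)
L=[w(u,v,.0115) for u,v in((317,235),(320,245),(323,255),(326,265))]
R=[w(u,v,.0115) for u,v in((375,235),(377.3,245),(380,255),(382.2,265))]
for S in(L,R):d=S[-1]-S[0];print('stripe ang',np.degrees(np.arctan2(d[1],d[0])))
print('axis pts',[((a+b)/2).round(4).tolist() for a,b in zip(L,R)],'gap',np.linalg.norm(L[0]-R[0]))
NL,NR=cr(47,105,.0115),cr(257,46,.0115);n=(NL+NR)/2
l=(cr(115,335,.014)+cr(312,292,.014))/2
k=cr(262,485,.0145);f=(cr(180,567,.022)+cr(352,535,.022))/2
print('near',n,'lip',l,'contacts',k,'far',f)
for p in(l,k,f):d=p-n;print(np.degrees(np.arctan2(d[1],d[0])),np.linalg.norm(d[:2]))
e=NL-NR;print(np.degrees(np.arctan2(e[1],e[0])),np.linalg.norm(e))
E
```

```text
stripe ang 10.690437788884362
stripe ang 10.143806816596186
axis pts [[0.5882, 0.185, 0.0115], [0.5995, 0.187, 0.0115], [0.6111, 0.1893, 0.0115], [0.6229, 0.1914, 0.0115]] gap 0.06164257972388462
near [0.56680205 0.1819772  0.0115    ] lip [0.64194905 0.19513959 0.014     ] contacts [0.70205373 0.20706641 0.0145    ] far [0.72125544 0.2063594  0.022     ]
9.934869215227721 0.07629101956509861
10.508922892387906 0.13755901704604842
8.97075193178531 0.15636604342530855
-78.85797927959374 0.06326679608766252
```

Cradle yaw is about 10.5°, with its origin near (0.649,0.196) and the deck centre near (0.601,0.187). The battery is at (0.482,0.163), yaw -4.8°. The sizes agree to 1-2 mm. Going for the grasp.

Request:
play_rows:
  series:
    - {"translation":[0.037,-0.0065,0.0],"spin":0.0}
    - {"translation":[0.037,-0.0065,0.0],"spin":0.0}
    - {"translation":[0.0,0.0,0.045],"spin":0.0}
    - {"translation":[0.0,0.0,0.045],"spin":0.0}
    - {"translation":[0.0,0.0,0.04],"spin":0.0}

```text
time: 2.6
tool_pos: [0.4822, 0.163, 0.0634]
tcp_rot: [0.134, 3.137, 0.001]
wrist_force: [0.8, 0.1, -0.1]
width: 0.698
```

Request:
play_rows:
  series:
    - {"translation":[0.0,0.0,0.01],"spin":0.0}
    - {"translation":[0.0,0.0,0.0],"spin":0.0}
    - {"translation":[0.0,0.0,0.0],"spin":0.0}

```text
time: 2.9
tool_pos: [0.4841, 0.1634, 0.056]
tcp_rot: [0.134, 3.136, 0.001]
wrist_force: [0.0, -0.6, 0.4]
width: 0.702
```

Request:
play_rows:
  series:
    - {"translation":[0.002,0.0,0.02],"spin":0.0}
    - {"translation":[0.0,0.0,0.02],"spin":0.0}
    - {"translation":[0.0,0.0,0.008],"spin":0.0}
    - {"translation":[0.0,0.0,0.002],"spin":0.0}
    - {"translation":[0.0,0.0,0.0],"spin":0.0}

```text
time: 3.4
tool_pos: [0.4817, 0.1634, 0.0056]
tcp_rot: [0.134, 3.137, 0.001]
wrist_force: [0.2, -0.1, -0.4]
width: 0.703
```

Request:
play_rows:
  series:
    - {"translation":[0.0,0.0,0.0015],"spin":0.0}
    - {"translation":[0.0,0.0,0.0],"spin":0.0}
    - {"translation":[0.0,0.0,0.0],"spin":0.0}
    - {"translation":[0.0,0.0,0.0],"spin":0.0}
    - {"translation":[0.0,0.0,0.0],"spin":0.0}
  jaw: -0.5
  force: 30

```text
time: 3.9
tool_pos: [0.4806, 0.1631, 0.0029]
tcp_rot: [0.134, 3.138, 0.0]
wrist_force: [0.7, 1.4, 1.3]
width: 0.252
```

Request:
play_rows:
  series:
    - {"translation":[0.0,0.0,0.0],"spin":0.0}
    - {"translation":[0.0,0.0,0.0],"spin":0.0}
    - {"translation":[0.0,0.0,0.0],"spin":0.0}

```text
time: 4.2
tool_pos: [0.4805, 0.1631, 0.0028]
tcp_rot: [-0.134, -3.139, -0.0]
wrist_force: [-0.3, 1.0, 0.3]
width: 0.249
```

Width 0.25 is the commanded target, so nothing seems to be held. Looking.

```bash
python3 look.py wrist w3
```

```text
4.25 [0.4804542  0.16305232 0.00273919] [-1.33656824e-01 -3.13866632e+00  6.39703236e-05] 0.24968874347107076 [-0.19428787  0.11982213  0.18496053]
```

View pics/w3.png

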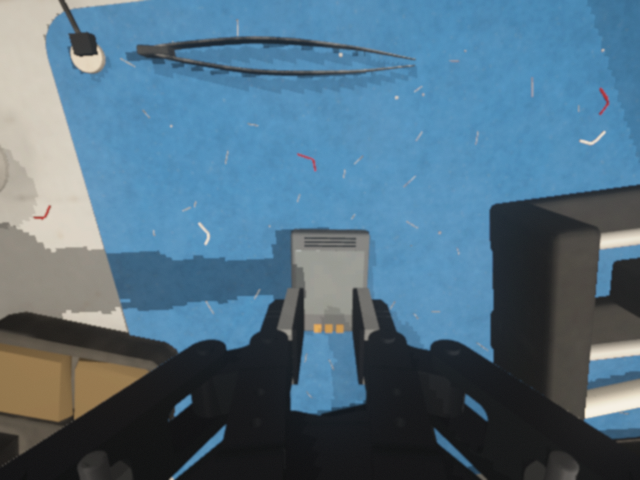

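```bash
python3 - <<'E'
from h import *
import pickle
c=pickle.load(open('w3.pkl','rb'))
for u,v in((291,230),(369,230),(291,332),(369,332)):print(ray('wrist',u,v,.012,c))
o=-np.array(c['R']).T@c['t'];print(o)
for p in((.4805,.1736,.004),(.4805,.1524,.004),(.4805,.1736,.014),(.4805,.1524,.014)):
  for dx in(-.011,.011):print(p,dx,proj('wrist',np.array(p)+[dx,0,0],c))
E
```

```text
[0.45115219 0.14599697 0.012     ]
[0.45448896 0.18466435 0.012     ]
[0.50831209 0.13933273 0.012     ]
[0.51197032 0.18166026 0.012     ]
[0.40690152 0.16810102 0.18217671]
(0.4805, 0.1736, 0.004) -0.011 [348.0204218  254.94201633]
(0.4805, 0.1736, 0.004) 0.011 [350.79294832 292.60487256]
(0.4805, 0.1524, 0.004) -0.011 [308.38889755 258.17177138]
(0.4805, 0.1524, 0.004) 0.011 [312.4436492  295.62927375]
(0.4805, 0.1736, 0.014) -0.011 [349.11208389 261.44235146]
(0.4805, 0.1736, 0.014) 0.011 [351.99037907 300.82779304]
(0.4805, 0.1524, 0.014) -0.011 [307.36347029 264.82554018]
(0.4805, 0.1524, 0.014) 0.011 [311.6621863 303.9849776]
```

```bash
python3 look.py scene s3; python3 - <<'E'
from h import *
a=cv2.imread('pics/s3.png');p=proj('scene',(.4805,.163,.003));print(p)
print([proj('scene',(.4805,.163,z)) for z in(.0,.02,.04,.08)])
x,y=int(p[0])-55,int(p[1])-60
print(x,y);cv2.imwrite('pics/s3c.png',cv2.convertScaleAbs(cv2.resize(a[y:y+85,x:x+110],None,fx=6.5,fy=6.5,interpolation=cv2.INTER_CUBIC),alpha=1.5))
E
```

```text
4.3 [0.48044551 0.16306083 0.00275127] [-1.33638005e-01 -3.13867806e+00  3.84277424e-05] 0.25077570116844855 [-0.27401703  0.18389623 -0.04793953]
[263.89543625 248.18794527]
[array([263.95055586, 249.52745431]), array([263.57984955, 240.51860157]), array([263.20136641, 231.32075724]), array([262.42006977, 212.33379553])]
208 188
```

View pics/s3c.png

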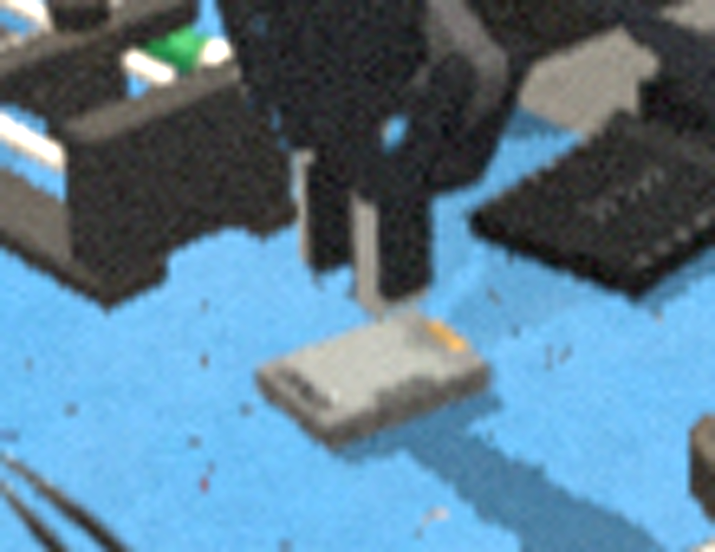

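The fingers stand clearly above the battery, so the true tips are well above the reported TCP. Triangulating a fingertip from the scene and wrist views.

```bash
python3 - <<'E'
from h import *
import pickle
cw=pickle.load(open('w3.pkl','rb'));cs=bot.get_calibration('scene')
def line(n,u,v,c):
    a=ray(n,u,v,0,c);b=ray(n,u,v,.1,c);return a,(b-a)/np.linalg.norm(b-a)
def tri(s,w):
    (a,d),(b,e)=line('scene',*s,cs),line('wrist',*w,cw)
    k=np.linalg.lstsq(np.c_[d,-e],b-a,rcond=None)[0];p,q=a+k[0]*d,b+k[1]*e
    return (p+q)/2,np.linalg.norm(p-q)
sc=lambda u,v:(208+u/6.5,188+v/6.5)
print(tri(sc(375,312),(302,290)));print(tri(sc(308,268),(357,290)))
w2=pickle.load(open('w2.pkl','rb'))
for z in(.01,.02,.03,.036,.04,.05):
  print(z,[proj('wrist',(.4695+dx,.163+dy,z),cw).round(1).tolist() for dx in(0,) for dy in(-.0106,.0106)])
s=bot.read_state();print(s['q'])
E
```

```text
(array([0.47425079, 0.15033871, 0.03718696]), np.float64(0.003194304089898247))
(array([0.47209951, 0.17519156, 0.04252457]), np.float64(0.00022469679042913973))
0.01 [[307.8, 262.1], [348.7, 258.8]]
0.02 [[306.7, 269.2], [349.8, 265.7]]
0.03 [[305.5, 277.1], [351.1, 273.4]]
0.036 [[304.7, 282.3], [352.0, 278.5]]
0.04 [[304.1, 286.0], [352.6, 282.1]]
0.05 [[302.6, 296.1], [354.2, 292.0]]
[ 2.78099755e-01  1.53841652e-01  2.12735585e+00 -1.15743683e-06
  8.60470124e-01 -1.20759162e+00]
```

Request:
play_rows:
  series:
    - {"translation":[0.0,0.0,0.0],"spin":0.0}
    - {"translation":[0.0,0.0,0.0],"spin":0.0}
    - {"translation":[0.0,0.0,0.0],"spin":0.0}
    - {"translation":[0.0,0.0,0.0],"spin":0.0}
    - {"translation":[0.0,0.0,0.0],"spin":0.0}
  jaw: 0.35

```text
time: 4.8
tool_pos: [0.4805, 0.1631, 0.0028]
tcp_rot: [-0.134, -3.139, 0.0]
wrist_force: [-0.5, 0.1, -0.6]
width: 0.676
```

Request:
play_rows:
  series:
    - {"translation":[-0.001,0.0,0.008],"spin":0.0}
    - {"translation":[0.0,0.0,0.008],"spin":0.0}
    - {"translation":[0.0,0.0,0.006],"spin":0.0}
    - {"translation":[0.0,0.0,0.003],"spin":0.0}
    - {"translation":[0.0,0.0,0.0],"spin":0.0}

```text
time: 5.3
tool_pos: [0.4806, 0.1627, -0.0232]
tcp_rot: [-0.134, -3.137, 0.001]
wrist_force: [-0.8, -0.1, 0.2]
width: 0.677
```

```bash
python3 look.py scene s4; python3 - <<'E'
from h import *
a=cv2.imread('pics/s4.png')
x,y=205,188
cv2.imwrite('pics/s4c.png',cv2.convertScaleAbs(cv2.resize(a[y:y+85,x:x+120],None,fx=6.5,fy=6.5,interpolation=cv2.INTER_CUBIC),alpha=1.5))
E
```

```text
5.35 [ 0.48109454  0.16287186 -0.02271577] [-1.33593272e-01 -3.13782571e+00  4.77553261e-04] 0.6748820238501919 [-0.19729293  0.7732151   0.02902167]
```

View pics/s4c.png

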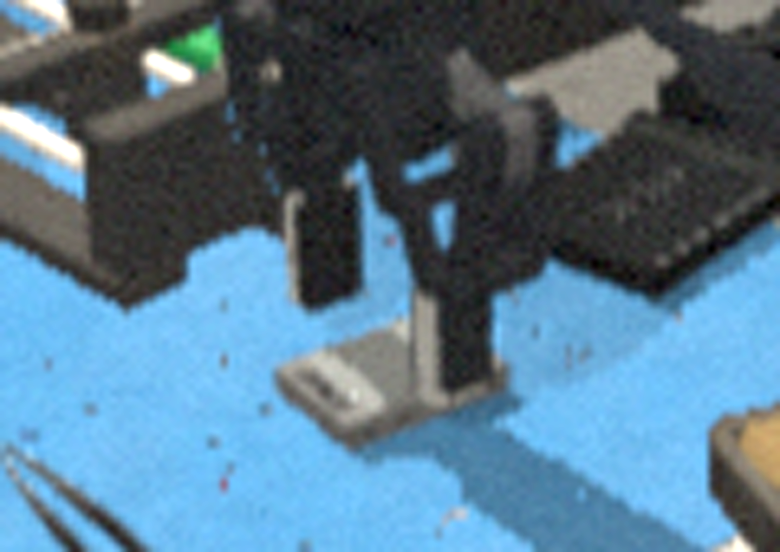

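The tips still hover above the battery. Lowering in small steps with an eye on the force.

Request:
play_rows:
  series:
    - {"translation":[0.0,0.0,0.004],"spin":0.0}
    - {"translation":[0.0,0.0,0.004],"spin":0.0}
    - {"translation":[0.0,0.0,0.0],"spin":0.0}

```text
time: 5.65
tool_pos: [0.481, 0.1629, -0.0308]
tcp_rot: [-0.134, -3.138, 0.0]
wrist_force: [-0.4, -0.6, -0.3]
width: 0.677
```

Request:
play_rows:
  series:
    - {"translation":[0.0,0.0,0.0],"spin":0.0}
    - {"translation":[0.0,0.0,0.0],"spin":0.0}
    - {"translation":[0.0,0.0,0.0],"spin":0.0}
    - {"translation":[0.0,0.0,0.0],"spin":0.0}
    - {"translation":[0.0,0.0,0.0],"spin":0.0}
  jaw: -0.3
  force: 25

```text
time: 6.15
tool_pos: [0.4817, 0.1631, -0.03]
tcp_rot: [0.134, 3.138, 0.0]
wrist_force: [-0.2, 0.2, 1.0]
width: 0.452
```

Request:
play_rows:
  series:
    - {"translation":[0.0,0.0,-0.01],"spin":0.0}
    - {"translation":[0.0,0.0,-0.02],"spin":0.0}
    - {"translation":[0.0,0.0,-0.03],"spin":0.0}
    - {"translation":[0.0,0.0,0.0],"spin":-1.0}
    - {"translation":[0.0,0.0,0.0],"spin":-1.0}

```text
time: 6.65
tool_pos: [0.4828, 0.1634, 0.0319]
tcp_rot: [-0.146, 3.135, 0.001]
wrist_force: [0.6, -0.1, -1.3]
width: 0.457
```

Request:
play_rows:
  series:
    - {"translation":[0.0,0.0,0.0],"spin":-1.0}
    - {"translation":[-0.03,0.0,0.0],"spin":-0.1}
    - {"translation":[-0.03,0.0,0.0],"spin":0.0}
    - {"translation":[-0.03,0.0,0.0],"spin":0.0}
    - {"translation":[-0.03,0.002,0.0],"spin":0.0}

```text
time: 7.15
tool_pos: [0.6001, 0.1868, 0.0303]
tcp_rot: [0.291, -3.128, 0.0]
wrist_force: [0.6, -0.2, -0.2]
width: 0.457
```

Request:
play_rows:
  series:
    - {"translation":[0.0,0.0,0.0],"spin":0.0}
    - {"translation":[0.0,0.0,0.0],"spin":0.0}
    - {"translation":[0.0,0.0,0.0],"spin":0.0}

```text
time: 7.45
tool_pos: [0.5977, 0.1865, 0.0295]
tcp_rot: [0.291, -3.126, 0.0]
wrist_force: [-0.9, -1.1, -0.3]
width: 0.456
```

```bash
python3 look.py wrist w5; python3 look.py scene s5; python3 - <<'E'
from h import *
import pickle
a=cv2.imread('pics/s5.png');w=cv2.imread('pics/w5.png');p=proj('scene',(.601,.187,.03));print(p)
x,y=int(p[0])-60,int(p[1])-45
A=cv2.convertScaleAbs(cv2.resize(a[y:y+90,x:x+110],None,fx=3.6,fy=3.6,interpolation=cv2.INTER_CUBIC),alpha=1.5)
B=cv2.convertScaleAbs(cv2.resize(w[180:400,225:425],None,fx=2,fy=2,interpolation=cv2.INTER_CUBIC),alpha=1.5)
o=np.zeros((440,800,3),np.uint8);o[:A.shape[0],:A.shape[1]]=A;o[:,400:]=B;cv2.imwrite('pics/c5.png',o);print(x,y)
E
```

```text
7.5 [0.59760503 0.18648255 0.02950057] [ 2.90747708e-01 -3.12646981e+00  4.06867602e-04] 0.45544752154879803 [-0.53484806 -0.52832118 -0.90577551]
7.55 [0.59770964 0.18653368 0.02960842] [ 2.90919109e-01 -3.12681042e+00  3.19558613e-04] 0.4562808920658779 [-0.13860491  0.12948772 -0.78019161]
[302.61956623 210.45724087]
242 165
```

View pics/c5.png

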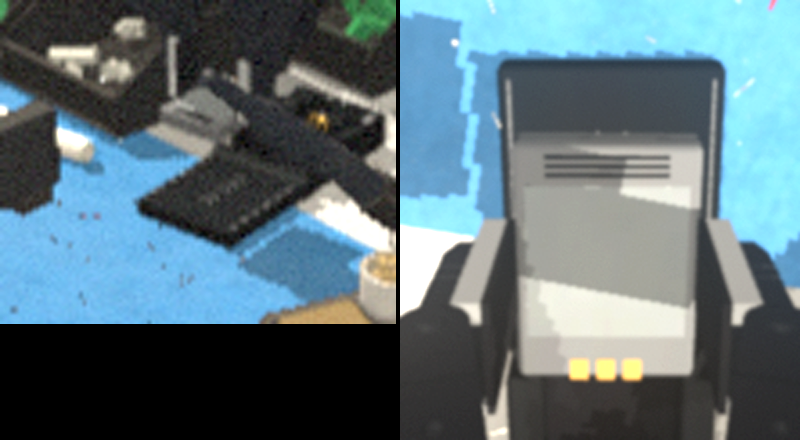

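The battery is held level and points along the deck. Checking centring numerically.

```bash
python3 - <<'E'
from h import *
import pickle
c=pickle.load(open('w5.pkl','rb'))
O=np.array([.6494,.1963]);u=np.array([np.cos(np.radians(10.5)),np.sin(np.radians(10.5))]);n=np.array([-u[1],u[0]])
def cr(U,V,z):
    p=ray('wrist',225+(U-400)/2,180+V/2,z,c)[:2]-O;return (p@u*1e3).round(1),(p@n*1e3).round(1)
for t,U,V,z in(('tailL',515,142,.0715),('tailR',703,146,.0715),('noseL',518,374,.0715),('noseR',693,377,.0715),('stripL',508,85,.0115),('stripR',716,85,.0115),('stripL2',512,200,.0115),('stripR2',716,200,.0115),('cornL',500,66,.0115),('cornR',723,66,.0115)):print(t,cr(U,V,z))
s=bot.read_state();print((s['tool_pos'][:2]-O)@u,(s['tool_pos'][:2]-O)@n)
E
```

```text
tailL (np.float64(-80.5), np.float64(-20.0))
tailR (np.float64(-79.7), np.float64(18.5))
noseL (np.float64(-25.0), np.float64(-21.3))
noseR (np.float64(-24.2), np.float64(18.5))
stripL (np.float64(-77.7), np.float64(-29.4))
stripR (np.float64(-77.8), np.float64(30.2))
stripL2 (np.float64(-42.1), np.float64(-29.6))
stripR2 (np.float64(-42.2), np.float64(31.9))
cornL (np.float64(-83.3), np.float64(-31.5))
cornR (np.float64(-83.4), np.float64(31.9))
-0.05260456813388745 -0.00018295902288378504
```

Request:
play_rows:
  series:
    - {"translation":[-0.003,0.0014,0.0],"spin":0.0}
    - {"translation":[0.0,0.0,0.02],"spin":0.0}
    - {"translation":[0.0,0.0,0.02],"spin":0.0}
    - {"translation":[0.0,0.0,0.007],"spin":0.0}
    - {"translation":[0.0,0.0,0.0],"spin":0.0}

```text
time: 8.05
tool_pos: [0.6001, 0.1884, -0.0186]
tcp_rot: [0.291, -3.125, 0.001]
wrist_force: [-0.3, 0.2, 0.2]
width: 0.459
```

Request:
play_rows:
  series:
    - {"translation":[0.0,0.0,0.002],"spin":0.0}
    - {"translation":[0.0,0.0,0.001],"spin":0.0}
    - {"translation":[0.0,0.0,0.0],"spin":0.0}

```text
time: 8.35
tool_pos: [0.6025, 0.1889, -0.0194]
tcp_rot: [-0.291, 3.127, 0.0]
wrist_force: [-0.4, 0.1, -0.5]
width: 0.456
```

Request:
play_rows:
  series:
    - {"translation":[0.0,0.0,0.001],"spin":0.0}
    - {"translation":[0.0,0.0,0.0],"spin":0.0}
    - {"translation":[0.0,0.0,0.0],"spin":0.0}

```text
time: 8.65
tool_pos: [0.6025, 0.1889, -0.0205]
tcp_rot: [-0.291, 3.127, 0.0]
wrist_force: [-0.1, 0.4, 2.7]
width: 0.454
```

Request:
play_rows:
  series:
    - {"translation":[0.0,0.0,0.0],"spin":0.0}
    - {"translation":[0.0,0.0,0.0],"spin":0.0}
    - {"translation":[0.0,0.0,0.0],"spin":0.0}

```text
time: 8.95
tool_pos: [0.6025, 0.1889, -0.0205]
tcp_rot: [-0.291, 3.127, 0.0]
wrist_force: [1.0, 0.5, 4.7]
width: 0.453
```

The battery touched down at 3-4 N. Releasing and lifting.

Request:
play_rows:
  series:
    - {"translation":[0.0,0.0,0.0],"spin":0.0}
    - {"translation":[0.0,0.0,0.0],"spin":0.0}
    - {"translation":[0.0,0.0,0.0],"spin":0.0}
    - {"translation":[0.0,0.0,0.0],"spin":0.0}
  jaw: 0.3

```text
time: 9.35
tool_pos: [0.6013, 0.1886, -0.0218]
tcp_rot: [0.291, -3.127, 0.0]
wrist_force: [0.1, -0.5, 0.6]
width: 0.652
```

Request:
play_rows:
  series:
    - {"translation":[0.0,0.0,-0.01],"spin":0.0}
    - {"translation":[0.0,0.0,-0.02],"spin":0.0}
    - {"translation":[0.0,0.0,-0.03],"spin":0.0}
    - {"translation":[0.0,0.0,0.0],"spin":0.0}
    - {"translation":[0.0,0.0,0.0],"spin":0.0}

```text
time: 9.85
tool_pos: [0.603, 0.1891, 0.0406]
tcp_rot: [-0.291, 3.125, 0.001]
wrist_force: [0.3, -0.1, 0.4]
width: 0.651
```

```bash
python3 look.py wrist w6; python3 - <<'E'
from h import *
w=cv2.imread('pics/w6.png')
cv2.imwrite('pics/c6.png',cv2.convertScaleAbs(cv2.resize(w[150:440,185:485],None,fx=2,fy=2,interpolation=cv2.INTER_CUBIC),alpha=1.7))
E
```

```text
9.9 [0.60181093 0.18874002 0.03917485] [-2.90854204e-01  3.12763404e+00  9.98512097e-05] 0.6521924791043612 [-0.04757353  0.46622674 -0.12247673]
```

View pics/c6.png

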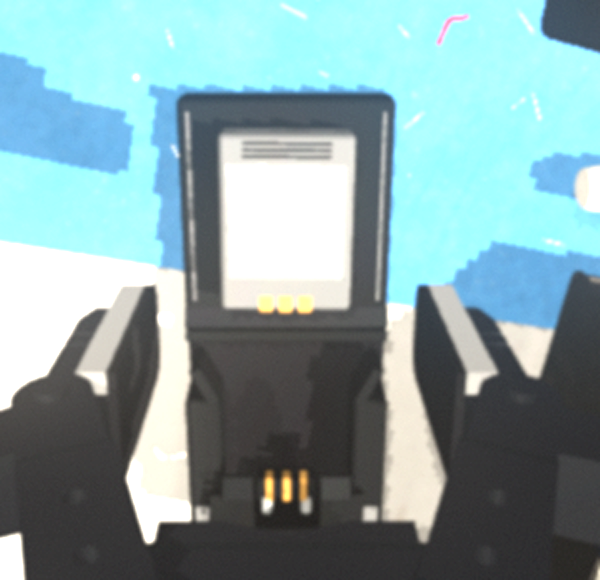

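The battery lies centred and straight on the deck: battery middle at px 287, stripes and contacts at 286. Computing its x and the push start.

```bash
cat >> h.py <<'E'
O=np.array([.6494,.1963]);u=np.array([np.cos(np.radians(10.5)),np.sin(np.radians(10.5))]);n=np.array([-u[1],u[0]])
def crad(p): p=np.array(p)[:2]-O;return (p@u*1e3).round(1),(p@n*1e3).round(1)
E
python3 - <<'E'
from h import *
import pickle
c=pickle.load(open('w6.pkl','rb'))
for t,U,V,z in(('tailL',221,131,.0215),('tailR',354,131,.0215),('noseL',223,308,.0215),('noseR',350,310,.0215),('near',286,97,.0115),('lipline',286,329,.014),('contact',286,490,.0145)):print(t,crad(ray('wrist',185+U/2,150+V/2,z,c)))
print(crad(bot.read_state()['tool_pos']))
E
```

```text
tailL (np.float64(-75.8), np.float64(-18.4))
tailR (np.float64(-75.9), np.float64(19.7))
noseL (np.float64(-19.7), np.float64(-19.2))
noseR (np.float64(-19.0), np.float64(20.2))
near (np.float64(-83.9), np.float64(0.2))
lipline (np.float64(-8.3), np.float64(0.3))
contact (np.float64(54.4), np.float64(0.4))
(np.float64(-48.2), np.float64(1.2))
```

Request:
play_rows:
  series:
    - {"translation":[0.025,-0.0008,0.0],"spin":0.0}
    - {"translation":[0.027,0.0,0.0],"spin":0.0}
    - {"translation":[0.0,0.0,0.02],"spin":0.0}
    - {"translation":[0.0,0.0,0.02],"spin":0.0}
    - {"translation":[0.0,0.0,0.015],"spin":0.0}
  jaw: -1

```text
time: 10.4
tool_pos: [0.5487, 0.1778, -0.0186]
tcp_rot: [0.291, -3.125, 0.001]
wrist_force: [0.2, -1.4, -0.2]
width: -0.002
```

Request:
play_rows:
  series:
    - {"translation":[0.0,0.0,0.005],"spin":0.0}
    - {"translation":[0.0,0.0,0.004],"spin":0.0}
    - {"translation":[0.0,0.0,0.0],"spin":0.0}
    - {"translation":[0.0,0.0,0.0],"spin":0.0}

```text
time: 10.8
tool_pos: [0.5516, 0.1786, -0.0246]
tcp_rot: [-0.291, 3.127, 0.0]
wrist_force: [1.1, -0.1, 0.1]
width: -0.002
```

Request:
play_rows:
  series:
    - {"translation":[0.0,0.0,0.003],"spin":0.0}
    - {"translation":[0.0,0.0,0.0],"spin":0.0}
    - {"translation":[0.0,0.0,0.0],"spin":0.0}

```text
time: 11.1
tool_pos: [0.551, 0.1784, -0.028]
tcp_rot: [-0.291, 3.128, 0.0]
wrist_force: [0.8, 0.8, 0.4]
width: -0.001
```

Request:
play_rows:
  series:
    - {"translation":[0.0,0.0,0.002],"spin":0.0}
    - {"translation":[0.0,0.0,0.0],"spin":0.0}
    - {"translation":[0.0,0.0,0.0],"spin":0.0}

```text
time: 11.4
tool_pos: [0.5507, 0.1783, -0.0303]
tcp_rot: [0.291, -3.128, 0.0]
wrist_force: [0.6, -0.2, 0.4]
width: 0.001
```

Request:
play_rows:
  series:
    - {"translation":[0.0,0.0,0.0015],"spin":0.0}
    - {"translation":[0.0,0.0,0.0],"spin":0.0}
    - {"translation":[0.0,0.0,0.0],"spin":0.0}

```text
time: 11.7
tool_pos: [0.5507, 0.1784, -0.0318]
tcp_rot: [0.291, -3.128, 0.0]
wrist_force: [-0.8, 0.2, 0.2]
width: 0.003
```

Request:
play_rows:
  series:
    - {"translation":[0.0,0.0,0.001],"spin":0.0}
    - {"translation":[0.0,0.0,0.0],"spin":0.0}
    - {"translation":[0.0,0.0,0.0],"spin":0.0}

```text
time: 12.0
tool_pos: [0.5508, 0.1784, -0.0327]
tcp_rot: [0.291, -3.128, 0.0]
wrist_force: [0.1, -0.9, 1.1]
width: -0.002
```

Request:
play_rows:
  series:
    - {"translation":[0.0,0.0,0.001],"spin":0.0}
    - {"translation":[0.0,0.0,0.0],"spin":0.0}
    - {"translation":[0.0,0.0,0.0],"spin":0.0}

```text
time: 12.3
tool_pos: [0.5508, 0.1783, -0.0338]
tcp_rot: [0.291, -3.128, 0.0]
wrist_force: [0.5, -0.1, -0.3]
width: 0.0
```

Request:
play_rows:
  series:
    - {"translation":[0.0,0.0,0.001],"spin":0.0}
    - {"translation":[0.0,0.0,0.0],"spin":0.0}
    - {"translation":[0.0,0.0,0.0],"spin":0.0}

```text
time: 12.6
tool_pos: [0.5508, 0.1784, -0.0348]
tcp_rot: [0.291, -3.128, 0.0]
wrist_force: [0.7, -0.5, -0.1]
width: -0.0
```

Request:
play_rows:
  series:
    - {"translation":[0.0,0.0,0.001],"spin":0.0}
    - {"translation":[0.0,0.0,0.0],"spin":0.0}
    - {"translation":[0.0,0.0,0.0],"spin":0.0}

```text
time: 12.9
tool_pos: [0.5509, 0.1784, -0.0349]
tcp_rot: [0.291, -3.128, 0.0]
wrist_force: [-2.5, 0.7, 5.3]
width: 0.001
```

Request:
play_rows:
  series:
    - {"translation":[0.0,0.0,0.001],"spin":0.0}
    - {"translation":[0.0,0.0,0.0],"spin":0.0}
    - {"translation":[0.0,0.0,0.0],"spin":0.0}

```text
time: 13.2
tool_pos: [0.5509, 0.1784, -0.035]
tcp_rot: [0.291, -3.128, 0.0]
wrist_force: [-4.6, -1.8, 12.1]
width: -0.0
```

Request:
play_rows:
  series:
    - {"translation":[0.0,0.0,0.001],"spin":0.0}
    - {"translation":[0.0,0.0,0.0],"spin":0.0}
    - {"translation":[0.0,0.0,0.0],"spin":0.0}

```text
time: 13.5
tool_pos: [0.5509, 0.1784, -0.035]
tcp_rot: [0.291, -3.128, 0.0]
wrist_force: [-7.1, -2.6, 18.7]
width: 0.001
```

Shut tips touch the mat (2 mm) at reported z = -0.035, so tip height = reported + 37 mm. Raising to about 13 mm (1.5 mm above the deck) and starting the push.

Request:
play_rows:
  series:
    - {"translation":[0.0,0.0,-0.007],"spin":0.0}
    - {"translation":[0.0,0.0,-0.007],"spin":0.0}
    - {"translation":[-0.004,0.0,0.0],"spin":0.0}
    - {"translation":[-0.004,0.0,0.0],"spin":0.0}
    - {"translation":[0.0,0.0,0.0],"spin":0.0}

```text
time: 14.0
tool_pos: [0.5594, 0.18, -0.0239]
tcp_rot: [-0.291, 3.128, 0.0]
wrist_force: [-0.2, -1.5, 0.2]
width: 0.001
```

Request:
play_rows:
  series:
    - {"translation":[0.0,0.0,0.0],"spin":0.0}
    - {"translation":[0.0,0.0,0.0],"spin":0.0}

```text
time: 14.2
tool_pos: [0.5582, 0.1797, -0.0243]
tcp_rot: [0.291, -3.127, 0.0]
wrist_force: [0.1, 0.3, 0.2]
width: 0.001
```

Request:
play_rows:
  series:
    - {"translation":[-0.004,0.0,-0.0006],"spin":0.0}
    - {"translation":[-0.004,0.0,0.0],"spin":0.0}
    - {"translation":[-0.004,0.0,0.0],"spin":0.0}
    - {"translation":[-0.004,0.0,0.0],"spin":0.0}
    - {"translation":[-0.004,0.0,0.0],"spin":0.0}

```text
time: 14.7
tool_pos: [0.5787, 0.1836, -0.0232]
tcp_rot: [0.291, -3.128, 0.0]
wrist_force: [-0.8, 0.2, -1.0]
width: 0.002
```

Request:
play_rows:
  series:
    - {"translation":[-0.004,0.0,0.0],"spin":0.0}
    - {"translation":[-0.004,0.0,0.0],"spin":0.0}
    - {"translation":[-0.004,0.0,0.0],"spin":0.0}
    - {"translation":[-0.004,0.0,0.0],"spin":0.0}
    - {"translation":[-0.004,0.0,0.0],"spin":0.0}

```text
time: 15.2
tool_pos: [0.5983, 0.1873, -0.0231]
tcp_rot: [0.291, -3.128, 0.0]
wrist_force: [0.2, 0.0, 0.6]
width: 0.002
```

```bash
python3 look.py top t7; python3 look.py wrist w7; python3 - <<'E'
from h import *
import pickle
print(crad(bot.read_state()['tool_pos']))
c=pickle.load(open('w7.pkl','rb'))
print(proj('wrist',[*(O-.041*u),.0215],c),proj('wrist',[*(O-.084*u),.0115],c))
a=cv2.imread('pics/t7.png')
h=cv2.cvtColor(a,cv2.COLOR_BGR2HSV);m=cv2.inRange(h[130:215,230:270],(10,120,110),(35,255,255));v,x=np.nonzero(m)
for i in range(0,len(v),3):print(crad(ray('top',x[i]+230,v[i]+130,.022)),end=' ')
E
```

```text
15.25 [ 0.59917162  0.18742412 -0.02291606] [-2.90604689e-01  3.12704898e+00  2.64590714e-04] 0.001678755888926898 [0.20413549 0.16109719 1.04165255]
15.3 [ 0.59887739  0.18738888 -0.02292473] [-2.90647897e-01  3.12718057e+00  2.01882135e-04] 0.0013340025668010424 [ 0.37257013 -0.5887662  -0.23600087]
(np.float64(-51.3), np.float64(0.4))
[329.59346665 336.0105119 ] [329.74439504 234.3392764 ]
```

Request:
play_rows:
  series:
    - {"translation":[-0.004,0.0,0.0],"spin":0.0}
    - {"translation":[-0.004,0.0,0.0],"spin":0.0}
    - {"translation":[-0.004,0.0,0.0],"spin":0.0}
    - {"translation":[-0.004,0.0,-0.001],"spin":0.0}
    - {"translation":[-0.003,0.0,-0.001],"spin":0.0}

```text
time: 15.8
tool_pos: [0.6173, 0.1909, -0.021]
tcp_rot: [-0.291, 3.128, 0.0]
wrist_force: [-0.5, 0.3, -0.9]
width: 0.001
```

Request:
play_rows:
  series:
    - {"translation":[0.0,0.0,0.0],"spin":0.0}
    - {"translation":[0.0,0.0,0.0],"spin":0.0}
    - {"translation":[0.0,0.0,0.0],"spin":0.0}

```text
time: 16.1
tool_pos: [0.6167, 0.1907, -0.0211]
tcp_rot: [-0.291, 3.128, 0.0]
wrist_force: [-1.2, -0.2, 0.1]
width: -0.0
```

```bash
python3 look.py scene s8; python3 look.py top t8; python3 look.py wrist w8; python3 - <<'E'
from h import *
print(crad(bot.read_state()['tool_pos']))
a=cv2.imread('pics/s8.png');t=cv2.imread('pics/t8.png');w=cv2.imread('pics/w8.png')
p=proj('scene',[*O,.015]).astype(int);q=proj('top',[*O,.015]).astype(int);print(p,q)
f=lambda i,k:cv2.convertScaleAbs(cv2.resize(i,None,fx=k,fy=k,interpolation=cv2.INTER_CUBIC),alpha=1.6)
o=np.zeros((600,800,3),np.uint8)
A=f(a[p[1]-40:p[1]+40,p[0]-50:p[0]+50],4);o[:320,:400]=A
B=f(t[q[1]-50:q[1]+45,q[0]-30:q[0]+35],6);o[:570,410:800]=B
C=f(w[220:420,200:460],1.4);o[320:600,:364]=C
cv2.imwrite('pics/c8.png',o)
E
```

```text
16.15 [ 0.61661111  0.19068348 -0.0211619 ] [-2.90819200e-01  3.12809658e+00 -2.12926302e-05] 0.001678752176853519 [0.55126125 0.40071215 0.53727564]
16.2 [ 0.61654452  0.19067679 -0.02119021] [ 2.90797753e-01 -3.12800826e+00  1.08864422e-05] 0.001337558830360585 [ 0.48829706 -0.20317119 -0.32669998]
16.25 [ 0.61655097  0.19069842 -0.02115922] [ 2.90922781e-01 -3.12802824e+00  4.62902862e-05] 0.002467001290153781 [ 0.54898645 -0.1774338   0.47583071]
(np.float64(-33.3), np.float64(0.5))
[316 207] [246 172]
```

Request:
play_rows:
  series:
    - {"translation":[-0.003,0.0,0.0005],"spin":0.0}
    - {"translation":[-0.003,0.0,0.0003],"spin":0.0}
    - {"translation":[-0.003,0.0,0.0],"spin":0.0}
    - {"translation":[-0.002,0.0,0.0],"spin":0.0}
    - {"translation":[-0.002,0.0,0.0],"spin":0.0}

```text
time: 16.75
tool_pos: [0.6297, 0.1931, -0.022]
tcp_rot: [0.291, -3.128, 0.0]
wrist_force: [0.6, -0.7, 0.3]
width: -0.002
```

Request:
play_rows:
  series:
    - {"translation":[0.0,0.0,0.0],"spin":0.0}
    - {"translation":[0.0,0.0,0.0],"spin":0.0}
    - {"translation":[0.0,0.0,0.0],"spin":0.0}

```text
time: 17.05
tool_pos: [0.6295, 0.1931, -0.0219]
tcp_rot: [-0.291, 3.128, 0.0]
wrist_force: [-0.4, -0.9, -0.5]
width: 0.002
```

Request:
play_rows:
  series:
    - {"translation":[-0.002,0.0,0.0],"spin":0.0}
    - {"translation":[0.0,0.0,0.0],"spin":0.0}
    - {"translation":[0.0,0.0,0.0],"spin":0.0}

```text
time: 17.35
tool_pos: [0.6311, 0.1934, -0.0221]
tcp_rot: [0.291, -3.127, 0.0]
wrist_force: [-0.6, -0.1, 0.6]
width: -0.002
```

Request:
play_rows:
  series:
    - {"translation":[-0.001,0.0,0.0],"spin":0.0}
    - {"translation":[0.0,0.0,0.0],"spin":0.0}
    - {"translation":[0.0,0.0,0.0],"spin":0.0}

```text
time: 17.65
tool_pos: [0.6313, 0.1935, -0.0222]
tcp_rot: [0.291, -3.126, 0.0]
wrist_force: [-4.7, -1.3, 2.5]
width: -0.001
```

Request:
play_rows:
  series:
    - {"translation":[-0.001,0.0,0.0],"spin":0.0}
    - {"translation":[0.0,0.0,0.0],"spin":0.0}
    - {"translation":[0.0,0.0,0.0],"spin":0.0}

```text
time: 17.95
tool_pos: [0.6322, 0.1936, -0.0222]
tcp_rot: [0.291, -3.126, 0.0]
wrist_force: [-5.3, -1.8, 2.6]
width: -0.002
```

Request:
play_rows:
  series:
    - {"translation":[-0.001,0.0,0.0],"spin":0.0}
    - {"translation":[0.0,0.0,0.0],"spin":0.0}
    - {"translation":[0.0,0.0,0.0],"spin":0.0}

```text
time: 18.25
tool_pos: [0.6328, 0.1937, -0.0224]
tcp_rot: [0.291, -3.125, 0.001]
wrist_force: [-6.6, -1.1, 3.7]
width: -0.001
```

Request:
play_rows:
  series:
    - {"translation":[-0.001,0.0,-0.0005],"spin":0.0}
    - {"translation":[0.0,0.0,0.0],"spin":0.0}
    - {"translation":[0.0,0.0,0.0],"spin":0.0}

```text
time: 18.55
tool_pos: [0.6335, 0.1938, -0.0223]
tcp_rot: [0.291, -3.125, 0.001]
wrist_force: [-5.4, -1.2, 0.5]
width: 0.001
```

Request:
play_rows:
  series:
    - {"translation":[-0.001,0.0,0.0],"spin":0.0}
    - {"translation":[0.0,0.0,0.0],"spin":0.0}
    - {"translation":[0.0,0.0,0.0],"spin":0.0}

```text
time: 18.85
tool_pos: [0.6339, 0.1939, -0.0224]
tcp_rot: [0.291, -3.124, 0.001]
wrist_force: [-6.2, -0.7, 1.6]
width: -0.001
```

Request:
play_rows:
  series:
    - {"translation":[-0.001,0.0,0.0],"spin":0.0}
    - {"translation":[0.0,0.0,0.0],"spin":0.0}
    - {"translation":[0.0,0.0,0.0],"spin":0.0}

```text
time: 19.15
tool_pos: [0.6345, 0.194, -0.0225]
tcp_rot: [0.29, -3.123, 0.001]
wrist_force: [-7.3, -1.8, 1.9]
width: -0.002
```

Request:
play_rows:
  series:
    - {"translation":[-0.001,0.0,0.0],"spin":0.0}
    - {"translation":[0.0,0.0,0.0],"spin":0.0}
    - {"translation":[0.0,0.0,0.0],"spin":0.0}

```text
time: 19.45
tool_pos: [0.6352, 0.1941, -0.0226]
tcp_rot: [0.29, -3.122, 0.001]
wrist_force: [-7.7, -0.7, 2.8]
width: 0.0
```

Request:
play_rows:
  series:
    - {"translation":[-0.001,0.0,0.0],"spin":0.0}
    - {"translation":[0.0,0.0,0.0],"spin":0.0}
    - {"translation":[0.0,0.0,0.0],"spin":0.0}

```text
time: 19.75
tool_pos: [0.6357, 0.1942, -0.0229]
tcp_rot: [0.29, -3.121, 0.002]
wrist_force: [-7.9, -1.2, 2.6]
width: -0.001
```

```bash
python3 look.py scene s9; python3 look.py top t9; python3 - <<'E'
from h import *
s=bot.read_state();print(crad(s['tool_pos']),s['wrist_force'],s['torque'])
E
```

```text
19.8 [ 0.63566072  0.19421351 -0.02289211] [ 2.90348827e-01 -3.12112440e+00  1.54916692e-03] 0.0006342862834574456 [-9.11283092 -1.20482671  1.90679363]
19.85 [ 0.6356431   0.19422328 -0.02289893] [ 2.90290464e-01 -3.12111862e+00  1.50008951e-03] -0.0018999000168579037 [-8.51924819 -1.07162269  2.29251354]
(np.float64(-13.9), np.float64(0.5)) [-8.51924819 -1.07162269  2.29251354] [-0.33014165  1.38818423  0.01561195]
```

Request:
play_rows:
  series:
    - {"translation":[-0.001,0.0,0.0],"spin":0.0}
    - {"translation":[0.0,0.0015,0.0],"spin":0.0}
    - {"translation":[0.0,-0.003,0.0],"spin":0.0}
    - {"translation":[0.0,0.0015,0.0],"spin":0.0}
    - {"translation":[0.0,0.0,0.0],"spin":0.0}

```text
time: 20.35
tool_pos: [0.6367, 0.1941, -0.0229]
tcp_rot: [0.29, -3.121, 0.002]
wrist_force: [-8.0, -2.5, 3.0]
width: 0.003
```

```bash
python3 look.py scene s10; python3 look.py wrist w10; python3 - <<'E'
from h import *
s=bot.read_state();print(crad(s['tool_pos']),s['wrist_force'])
a=cv2.imread('pics/s10.png');w=cv2.imread('pics/w10.png');b=cv2.imread('pics/t9.png')
p=proj('scene',[*O,.015]).astype(int);q=proj('top',[*O,.015]).astype(int);print(p,q)
f=lambda i,k:cv2.convertScaleAbs(cv2.resize(i,None,fx=k,fy=k,interpolation=cv2.INTER_CUBIC),alpha=2)
o=np.zeros((600,800,3),np.uint8)
o[:600,:480]=f(a[p[1]-45:p[1]+30,p[0]-25:p[0]+35],8)
o[:360,500:]=f(b[q[1]-40:q[1]+20,q[0]-25:q[0]+25],6)
cv2.imwrite('pics/c10.png',o)
E
```

```text
20.4 [ 0.63663129  0.19408312 -0.0228838 ] [ 2.90403136e-01 -3.12104014e+00  2.21553148e-03] -0.0009685236744013383 [-8.67050492 -2.85654497  2.71735068]
20.45 [ 0.63666979  0.19407972 -0.02289001] [ 2.90379952e-01 -3.12109317e+00  2.18228296e-03] 0.0013271914504127276 [-7.79580539 -1.62166411  2.54604871]
(np.float64(-12.9), np.float64(0.1)) [-7.79580539 -1.62166411  2.54604871]
[316 207] [246 172]
```

View pics/c10.png

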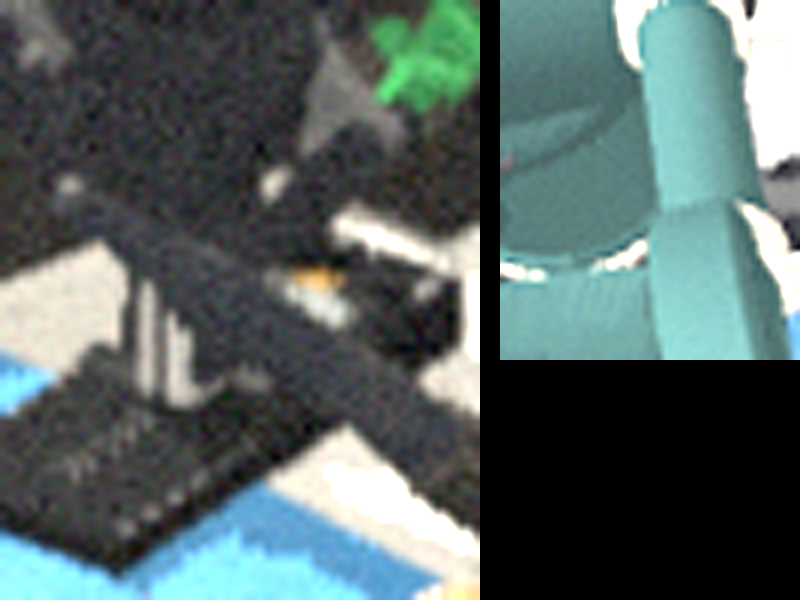

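The battery is in the bay with its nose and pads at the contacts (315,275). Its tail corner beside the finger is at about (250-270,370). The iron handle hides the rest. Checking what height that corner implies.

```bash
python3 - <<'E'
from h import *
f=lambda x,y,z:((proj('scene',[*(O+u*x/1e3+n*(y+.4)/1e3),z/1e3])-[291,162])*8).round(0)
for z in(8,14,18,24):print(z,[f(-3,y,z) for y in(-20,-15,20)],f(-2,-20,z))
print('pads',f(51,0,18),'lip',f(-4,-33,14),f(-4,33,14),'fingers front-bottom',f(-3,-14,14))
E
```

```text
8 [array([259., 416.]), array([243., 410.]), array([136., 371.])] [261. 414.]
14 [array([260., 396.]), array([244., 390.]), array([136., 351.])] [262. 394.]
18 [array([260., 382.]), array([244., 376.]), array([136., 338.])] [262. 381.]
24 [array([261., 362.]), array([245., 356.]), array([136., 318.])] [263. 360.]
pads [315. 284.] lip [299. 412.] [ 94. 338.] fingers front-bottom [241. 389.]
```

```bash
python3 - <<'E'
from h import *
a=cv2.imread('pics/s10.png');g=cv2.cvtColor(a,cv2.COLOR_BGR2GRAY)
print('cols',list(range(316,330)))
for r in range(203,216):print(r,(r-162)*8+4,g[r,316:330].tolist())
E
```

```text
cols [316, 317, 318, 319, 320, 321, 322, 323, 324, 325, 326, 327, 328, 329]
203 332 [29, 30, 26, 32, 26, 36, 30, 31, 24, 34, 32, 36, 34, 34]
204 340 [31, 30, 39, 31, 24, 29, 35, 32, 25, 33, 33, 32, 33, 33]
205 348 [27, 28, 25, 30, 28, 34, 32, 32, 34, 30, 29, 33, 35, 32]
206 356 [25, 28, 34, 25, 25, 26, 29, 29, 32, 35, 32, 31, 32, 34]
207 364 [22, 23, 24, 27, 24, 42, 29, 36, 21, 34, 25, 32, 36, 27]
208 372 [24, 29, 28, 36, 41, 54, 43, 45, 32, 24, 30, 30, 30, 31]
209 380 [31, 34, 51, 37, 45, 55, 59, 58, 47, 31, 22, 22, 33, 29]
210 388 [52, 55, 50, 26, 31, 42, 49, 54, 44, 25, 26, 33, 28, 25]
211 396 [57, 40, 22, 15, 20, 26, 28, 28, 32, 23, 19, 19, 25, 32]
212 404 [39, 18, 20, 24, 25, 23, 22, 31, 23, 32, 23, 28, 22, 32]
213 412 [17, 22, 16, 18, 16, 17, 23, 19, 24, 26, 24, 26, 21, 14]
214 420 [19, 25, 22, 20, 20, 12, 22, 31, 28, 20, 23, 26, 19, 20]
215 428 [13, 25, 18, 20, 24, 15, 25, 17, 22, 22, 13, 14, 25, 2]
```

Inconclusive from pixels. I'll back off in 1 mm steps. If the tail is caught behind the lip, the force vanishes at once; if not, it follows the finger.

Request:
play_rows:
  series:
    - {"translation":[0.002,0.0,-0.0005],"spin":0.0}
    - {"translation":[0.0,0.0,0.0],"spin":0.0}
    - {"translation":[0.0,0.0,0.0],"spin":0.0}

```text
time: 20.75
tool_pos: [0.6351, 0.1941, -0.0225]
tcp_rot: [0.29, -3.122, 0.001]
wrist_force: [-7.1, -2.0, 0.3]
width: 0.004
```

Request:
play_rows:
  series:
    - {"translation":[0.001,0.0,0.0],"spin":0.0}
    - {"translation":[0.0,0.0,0.0],"spin":0.0}
    - {"translation":[0.0,0.0,0.0],"spin":0.0}

```text
time: 21.05
tool_pos: [0.6347, 0.194, -0.0224]
tcp_rot: [0.29, -3.123, 0.001]
wrist_force: [-4.7, -0.6, -0.2]
width: 0.004
```

Request:
play_rows:
  series:
    - {"translation":[0.001,0.0,0.0],"spin":0.0}
    - {"translation":[0.0,0.0,0.0],"spin":0.0}
    - {"translation":[0.0,0.0,0.0],"spin":0.0}

```text
time: 21.35
tool_pos: [0.634, 0.1939, -0.0222]
tcp_rot: [0.291, -3.124, 0.001]
wrist_force: [-5.0, -0.4, -0.5]
width: -0.001
```

Still 5 N following the finger, so the tail is pinched and not caught. I'll back off, raise the tip to about 18 mm, push again, then stroke the tail down.

Request:
play_rows:
  series:
    - {"translation":[0.003,0.0,0.0],"spin":0.0}
    - {"translation":[0.002,0.0,0.0],"spin":0.0}
    - {"translation":[0.0,0.0,-0.004],"spin":0.0}
    - {"translation":[0.0,0.0,0.0],"spin":0.0}
    - {"translation":[0.0,0.0,0.0],"spin":0.0}

```text
time: 21.85
tool_pos: [0.6319, 0.1936, -0.0164]
tcp_rot: [-0.291, 3.127, 0.0]
wrist_force: [-1.3, -1.5, -1.0]
width: 0.001
```

Request:
play_rows:
  series:
    - {"translation":[-0.003,0.0,0.0],"spin":0.0}
    - {"translation":[-0.002,0.0,0.0],"spin":0.0}
    - {"translation":[-0.002,0.0,0.0],"spin":0.0}
    - {"translation":[-0.001,0.0,0.0],"spin":0.0}
    - {"translation":[0.0,0.0,0.0],"spin":0.0}

```text
time: 22.35
tool_pos: [0.6366, 0.1944, -0.0183]
tcp_rot: [0.29, -3.122, 0.001]
wrist_force: [-7.0, -1.4, 0.3]
width: 0.004
```

Request:
play_rows:
  series:
    - {"translation":[-0.0007,0.0,0.0],"spin":0.0}
    - {"translation":[0.0,0.0,0.0015],"spin":0.0}
    - {"translation":[0.0,0.0,0.0015],"spin":0.0}
    - {"translation":[0.0,0.0,0.001],"spin":0.0}
    - {"translation":[0.0,0.0,0.0],"spin":0.0}

```text
time: 22.85
tool_pos: [0.6361, 0.1943, -0.0228]
tcp_rot: [0.29, -3.12, 0.002]
wrist_force: [-9.9, -2.2, -0.0]
width: 0.003
```

Request:
play_rows:
  series:
    - {"translation":[0.002,0.0,0.0],"spin":0.0}
    - {"translation":[0.0,0.0,0.0],"spin":0.0}
    - {"translation":[0.0,0.0,0.0],"spin":0.0}

```text
time: 23.15
tool_pos: [0.6356, 0.1942, -0.0222]
tcp_rot: [0.29, -3.123, 0.001]
wrist_force: [-5.9, -1.1, 0.2]
width: 0.001
```

Request:
play_rows:
  series:
    - {"translation":[0.001,0.0,0.0],"spin":0.0}
    - {"translation":[0.0,0.0,0.0],"spin":0.0}
    - {"translation":[0.0,0.0,0.0],"spin":0.0}

```text
time: 23.45
tool_pos: [0.6354, 0.1942, -0.0219]
tcp_rot: [0.29, -3.125, 0.001]
wrist_force: [-5.7, -0.5, 0.1]
width: 0.003
```

Request:
play_rows:
  series:
    - {"translation":[0.001,0.0,0.0],"spin":0.0}
    - {"translation":[0.0,0.0,0.0],"spin":0.0}
    - {"translation":[0.0,0.0,0.0],"spin":0.0}

```text
time: 23.75
tool_pos: [0.6355, 0.1942, -0.0213]
tcp_rot: [0.291, -3.127, 0.0]
wrist_force: [-4.4, 0.1, -0.5]
width: -0.004
```

Request:
play_rows:
  series:
    - {"translation":[0.001,0.0,0.0],"spin":0.0}
    - {"translation":[0.0,0.0,0.0],"spin":0.0}
    - {"translation":[0.0,0.0,0.0],"spin":0.0}

```text
time: 24.05
tool_pos: [0.6356, 0.1943, -0.0207]
tcp_rot: [-0.291, 3.127, 0.0]
wrist_force: [-2.9, 0.2, -2.0]
width: 0.001
```

Now the force drops while the finger barely moves, as against a fixed stop, so the tail looks caught. Backing off fully and going up to press on the tail.

Request:
play_rows:
  series:
    - {"translation":[0.002,0.0,0.0],"spin":0.0}
    - {"translation":[0.002,0.0,0.0],"spin":0.0}
    - {"translation":[0.002,0.0,0.0],"spin":0.0}
    - {"translation":[0.0,0.0,0.0],"spin":0.0}
    - {"translation":[0.0,0.0,0.0],"spin":0.0}

```text
time: 24.55
tool_pos: [0.6295, 0.1932, -0.0206]
tcp_rot: [-0.291, 3.127, 0.0]
wrist_force: [1.2, -0.2, 0.3]
width: -0.002
```

Request:
play_rows:
  series:
    - {"translation":[0.0,0.0,-0.01],"spin":0.0}
    - {"translation":[0.0,0.0,-0.01],"spin":0.0}
    - {"translation":[0.0,0.0,0.0],"spin":0.0}
    - {"translation":[0.0,0.0,0.0],"spin":0.0}

```text
time: 24.95
tool_pos: [0.6301, 0.1933, 0.0002]
tcp_rot: [-0.291, 3.126, 0.001]
wrist_force: [0.2, -0.1, -0.2]
width: 0.001
```

```bash
python3 look.py scene s11; python3 - <<'E'
from h import *
s=bot.read_state();print(crad(s['tool_pos']))
a=cv2.imread('pics/s11.png');g=cv2.cvtColor(a,cv2.COLOR_BGR2GRAY)
for r in range(198,214):print(r,(r-162)*8+4,g[r,305:330].tolist())
f=lambda x,y,z:(proj('scene',[*(O+u*x/1e3+n*(y+.4)/1e3),z/1e3])).round(1)
for x,z in((-4,18),(-4,14),(-8,24),(-8,14)):print(x,z,f(x,-20,z),f(x,0,z),f(x,20,z))
E
```

```text
25.0 [ 6.29488386e-01  1.93143341e-01 -4.05672308e-04] [-2.90776094e-01  3.12724617e+00  1.82651979e-04] 0.003666854640141186 [-0.15262935 -0.24231794  0.50583309]
(np.float64(-20.2), np.float64(0.5))
198 292 [84, 81, 100, 61, 54, 73, 33, 25, 37, 34, 31, 38, 34, 32, 33, 32, 31, 35, 36, 38, 45, 61, 91, 91, 108]
199 300 [100, 91, 99, 52, 57, 96, 37, 35, 32, 31, 33, 30, 32, 37, 31, 31, 31, 35, 32, 36, 33, 51, 89, 88, 104]
200 308 [109, 94, 100, 57, 56, 101, 75, 36, 29, 30, 30, 34, 30, 31, 36, 35, 34, 34, 26, 36, 34, 37, 47, 57, 90]
201 316 [111, 84, 86, 54, 68, 108, 101, 69, 36, 31, 28, 30, 23, 25, 30, 28, 33, 35, 35, 33, 31, 42, 32, 37, 57]
202 324 [109, 70, 55, 52, 66, 100, 99, 86, 41, 28, 32, 31, 31, 29, 39, 34, 29, 31, 32, 31, 30, 35, 39, 31, 31]
203 332 [110, 51, 24, 37, 61, 78, 86, 88, 61, 39, 38, 35, 26, 28, 30, 31, 30, 30, 33, 35, 32, 40, 32, 33, 33]
204 340 [104, 46, 22, 41, 67, 64, 62, 75, 71, 66, 65, 70, 36, 34, 32, 33, 31, 30, 30, 32, 32, 32, 32, 37, 33]
205 348 [72, 43, 30, 45, 68, 64, 50, 55, 56, 67, 72, 79, 54, 46, 34, 29, 25, 27, 30, 27, 34, 31, 34, 31, 27]
206 356 [44, 
[... 350 characters left out ...]
 40, 40, 31, 30, 34, 53, 57, 65, 68, 64, 66, 63, 48, 27, 31, 33, 33, 32]
210 388 [30, 30, 38, 45, 39, 43, 49, 37, 40, 49, 31, 37, 35, 39, 53, 55, 64, 67, 64, 51, 35, 29, 31, 34, 31]
211 396 [30, 30, 27, 29, 34, 38, 37, 40, 46, 46, 37, 47, 39, 36, 36, 36, 37, 50, 50, 51, 29, 34, 22, 19, 29]
212 404 [33, 34, 35, 32, 39, 24, 31, 40, 40, 36, 39, 40, 40, 41, 46, 42, 34, 34, 41, 34, 26, 26, 31, 23, 26]
213 412 [34, 36, 45, 39, 38, 31, 32, 36, 29, 32, 38, 39, 37, 44, 42, 48, 48, 38, 38, 34, 38, 27, 22, 23, 21]
-4 18 [323.2 209.9] [315.4 207.1] [307.7 204.4]
-4 14 [323.2 211.6] [315.4 208.8] [307.7 206.1]
-8 24 [322.2 208.1] [314.3 205.3] [306.6 202.6]
-8 14 [322.1 212.4] [314.2 209.5] [306.6 206.8]
```

Request:
play_rows:
  series:
    - {"translation":[-0.014,0.0,0.0],"spin":0.0}
    - {"translation":[-0.014,0.0,0.0],"spin":0.0}
    - {"translation":[0.0,0.0,0.007],"spin":0.0}
    - {"translation":[0.0,0.0,0.005],"spin":0.0}
    - {"translation":[0.0,0.0,0.0],"spin":0.0}

```text
time: 25.5
tool_pos: [0.6546, 0.1977, -0.0149]
tcp_rot: [0.29, -3.125, 0.001]
wrist_force: [0.5, 0.6, 0.2]
width: 0.001
```

Request:
play_rows:
  series:
    - {"translation":[0.0,0.0,0.002],"spin":0.0}
    - {"translation":[0.0,0.0,0.002],"spin":0.0}
    - {"translation":[0.0,0.0,0.0],"spin":0.0}
    - {"translation":[0.0,0.0,0.0],"spin":0.0}

```text
time: 25.9
tool_pos: [0.6569, 0.1983, -0.0169]
tcp_rot: [-0.291, 3.127, 0.0]
wrist_force: [-0.1, 0.6, 1.0]
width: -0.004
```

Request:
play_rows:
  series:
    - {"translation":[0.0,0.0,0.001],"spin":0.0}
    - {"translation":[0.0,0.0,0.001],"spin":0.0}
    - {"translation":[0.0,0.0,0.0],"spin":0.0}
    - {"translation":[0.0,0.0,0.0],"spin":0.0}

```text
time: 26.3
tool_pos: [0.6569, 0.1983, -0.0184]
tcp_rot: [-0.291, 3.128, 0.0]
wrist_force: [-1.4, -0.6, 4.4]
width: -0.0
```

Request:
play_rows:
  series:
    - {"translation":[0.0,0.0,0.001],"spin":0.0}
    - {"translation":[0.0,0.0,0.0005],"spin":0.0}
    - {"translation":[0.0,0.0,0.0],"spin":0.0}
    - {"translation":[0.0,0.0,0.0],"spin":0.0}

```text
time: 26.7
tool_pos: [0.6568, 0.1983, -0.019]
tcp_rot: [-0.291, 3.128, 0.0]
wrist_force: [-4.7, -1.4, 9.4]
width: -0.002
```

Request:
play_rows:
  series:
    - {"translation":[0.0,0.0,-0.004],"spin":0.0}
    - {"translation":[0.0,0.0,-0.02],"spin":0.0}
    - {"translation":[0.0,0.0,-0.03],"spin":0.0}
    - {"translation":[0.0,0.0,-0.03],"spin":0.0}
    - {"translation":[0.0,0.0,-0.03],"spin":0.0}

```text
time: 27.2
tool_pos: [0.6566, 0.1981, 0.0939]
tcp_rot: [0.291, -3.128, 0.0]
wrist_force: [0.3, 0.5, 0.3]
width: -0.003
```

Request:
play_rows:
  series:
    - {"translation":[-0.03,0.0,-0.02],"spin":0.0}
    - {"translation":[-0.03,0.0,0.0],"spin":0.0}
    - {"translation":[0.0,0.0,0.0],"spin":0.0}
    - {"translation":[0.0,0.0,0.0],"spin":0.0}
    - {"translation":[0.0,0.0,0.0],"spin":0.0}

```text
time: 27.7
tool_pos: [0.7142, 0.209, 0.112]
tcp_rot: [0.291, -3.125, 0.001]
wrist_force: [-1.0, -0.9, -0.3]
width: -0.001
```

```bash
python3 look.py wrist w12; python3 look.py scene s12; python3 - <<'E'
from h import *
import pickle
c=pickle.load(open('w12.pkl','rb'));w=cv2.imread('pics/w12.png')
for x,y,z in((-4,-20,18),(-4,20,18),(52,-20,18),(52,20,18),(-8,0,14)):print(x,y,proj('wrist',[*(O+u*x/1e3+n*(y+.4)/1e3),z/1e3],c).round(1))
h=cv2.cvtColor(w,cv2.COLOR_BGR2HSV)
p=proj('wrist',[*(O+u*.024),.018],c).astype(int)
x0,y0=p[0]-60,p[1]-70
s=w[y0:y0+140,x0:x0+120];g=cv2.cvtColor(s,cv2.COLOR_BGR2GRAY)
print('col mid',[(i+y0,int(v)) for i,v in enumerate(g[:,60])][::3])
print('row mid',[(i+x0,int(v)) for i,v in enumerate(g[70])][::3])
cv2.imwrite('pics/c12.png',cv2.convertScaleAbs(cv2.resize(s,None,fx=4,fy=4,interpolation=cv2.INTER_CUBIC),alpha=1.5))
E
```

```text
27.75 [0.71410441 0.20901024 0.11224122] [ 2.90825782e-01 -3.12557965e+00  6.15917712e-04] -0.0013428033192965092 [0.78776491 0.8236145  0.51088926]
27.8 [0.71422988 0.20904975 0.11250322] [ 2.90842174e-01 -3.12599333e+00  4.83546024e-04] 0.0002335144915683632 [0.57543901 0.13080389 0.13732981]
-4 -20 [302.3 139.4]
-4 20 [356.1 139.5]
52 -20 [303.6 213.3]
52 20 [354.4 213.3]
-8 0 [329.2 133.8]
col mid [(np.int64(107), 73), (np.int64(110), 47), (np.int64(113), 47), (np.int64(116), 49), (np.int64(119), 47), (np.int64(122), 49), (np.int64(125), 46), (np.int64(128), 48), (np.int64(131), 47), (np.int64(134), 42), (np.int64(137), 48), (np.int64(140), 87), (np.int64(143), 103), (np.int64(146), 97), (np.int64(149), 97), (np.int64(152), 149), (np.int64(155), 159), (np.int64(158), 158), (np.int64(161), 159), (np.int64(164), 161), (np.int64(167), 161), (np.int64(170), 161), (np.int64(173), 163), (np.int64(176), 162), (np.int64(179), 163), (np.int64(182), 162), (np.int64(185), 162), (np.int64(188), 160), (np.int64(191), 159), (np.int64(194), 159), (np.int64(197), 157), (np.int64(200), 149), (np.
[... 496 characters left out ...]
), 60), (np.int64(292), 61), (np.int64(295), 60), (np.int64(298), 58), (np.int64(301), 49), (np.int64(304), 96), (np.int64(307), 155), (np.int64(310), 161), (np.int64(313), 159), (np.int64(316), 162), (np.int64(319), 164), (np.int64(322), 163), (np.int64(325), 163), (np.int64(328), 162), (np.int64(331), 162), (np.int64(334), 161), (np.int64(337), 160), (np.int64(340), 160), (np.int64(343), 159), (np.int64(346), 160), (np.int64(349), 158), (np.int64(352), 150), (np.int64(355), 69), (np.int64(358), 40), (np.int64(361), 52), (np.int64(364), 51), (np.int64(367), 52), (np.int64(370), 50), (np.int64(373), 113), (np.int64(376), 139), (np.int64(379), 139), (np.int64(382), 139), (np.int64(385), 138)]
```

The pressed battery stopped at tip height 17.9 mm at 9 N (home is 18), and the tail edge sits at row 139 (139.4 predicted for home). One last check of the edges, then hand in.

```bash
python3 - <<'E'
from h import *
import pickle
c=pickle.load(open('w12.pkl','rb'));g=cv2.cvtColor(cv2.imread('pics/w12.png'),cv2.COLOR_BGR2GRAY).astype(float)
def edge(l):l=np.array(l);d=np.abs(np.diff(l));k=d.argmax();return k+.5
for x in(308,318,340,350):print('tail row at col',x,132+edge(g[132:145,x]))
for r in(143,147,170,195):print('row',r,'edges',295+edge(g[r,295:312]),346+edge(g[r,346:364]))
P=lambda x,y,z:proj('wrist',[*(O+u*x/1e3+n*(y+.4)/1e3),z/1e3],c).round(1)
print('home',P(-4,-20,18),P(-4,20,18),'tail up',P(-4,-20,24),P(-4,20,24),'on lip',P(-8,0,24))
bot_state=bot.read_state();print(bot_state['time'],bot_state['tool_pos'])
E
```

```text
tail row at col 308 140.5
tail row at col 318 139.5
tail row at col 340 139.5
tail row at col 350 139.5
row 143 edges 303.5 356.5
row 147 edges 303.5 356.5
row 170 edges 303.5 355.5
row 195 edges 304.5 354.5
home [302.3 139.4] [356.1 139.5] tail up [301.7 139.5] [356.7 139.6] on lip [329.2 133.8]
27.8 [0.71422988 0.20904975 0.11250322]
```

Everything agrees with home: tail row 139.5, and tail width 53 px against 53.8 predicted for flat and 55 for raised.

```bash
python3 -c "
from workcell import bot
print(bot.finish_job())"
```

```text
the job is handed in; nothing more can be done
None
```

The battery is on charge: it lies flat on the bay floor, with its tail caught behind the lip and its nose against the sprung contacts. I handed the job in at about 28 s of the 72 s allowed. No verdict is reported, so this rests on my own checks.

**What I did:** I gripped the battery across its width and laid it on the deck with the contact end towards the bay. After letting go, I pushed it from behind with the shut fingers at up to about 10 N. Then I stroked the tail down and pressed on its top at about 9 N.

**Last checks that agreed:**
- **Height:** the press stopped at 17.9 mm, against 18 mm for a battery lying flat.
- **Position:** in the wrist image the tail edge is at row 139.5, where fully home predicts 139.4. Still on the lip it would be at 133.8.
- **Tail width:** 53 px, against 53.8 px predicted for flat and 55 px for a raised tail.
- **Robot:** the arm is well clear and touches nothing.

**What failed or disagreed:**
- **Refused moves:** the first move calls were refused because rows need a spin; nothing moved.
- **Missed grasp:** the first grasp closed above the battery without touching it. The real fingertips sit about 37 mm above the reported tool point. I confirmed this by touching the mat (up to about 20 N) and corrected for it.
- **Pinched tail:** after the first push the tail had not dropped, so I backed off, pushed again and stroked it down.
- **Last picture:** the viewer's limit was reached, so the final check is by pixel numbers only, and I did not re-check the other items on the bench.

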